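Charge the shaking-mill jar with its grinding balls

TASK

Flip the dust cover of the mill's jar up and over so that it stays open by itself. Then carry the pouring chute, with its four grinding balls, level by its bridge handle, set it down with its spout just inside the jar's mouth and its rear on the rest bar, and let go. Take it again by its tail handle and tip it, spout still in the mouth, until all four balls have rolled into the jar, then lower it level onto the rest bar again and leave it there, knocking nothing else about.

Things in the scene. Friction and masses are not known exactly. Their poses are not given: they have to be found in the camera images.
- stand: Shaking mill, fixed (place and yaw vary): grey base 250 x 120 x 30 mm with an amber jar clamped on it, a dark rest bar and a hinged aluminium cover. Origin on the table; +x is the pouring direction, from rest bar to jar (base from x -110 to +140 mm), +y across, +z up. Jar's axis at x +75 mm. Two hinge posts at x +129 mm, y +-30 mm reach 151 mm above the table.
- rest (a point): Centre of the top of the stand's rest bar (20 mm along the stand's x, 72 mm along y): at x -55 mm, 130 mm behind the jar's axis; 135 mm above the table, level with the jar's rim.
- mouth (a point): Centre of the jar's round mouth, in the plane of its rim, 135 mm above the table; axes as those of the stand. Mouth 52 mm inside, rim 4 mm thick. The jar is about 100 mm deep inside and wider below (76 mm inside).
- cover (a joint): Angle of the aluminium dust cover (80 g), which lies over the jar's mouth. 0 = shut (level, free edge toward the rest bar); it grows as the free edge is swung up and over, away from the rest bar; stop at 2.05. No spring, hardly any friction: it falls shut below the balance point (about 1.53) and falls fully open beyond it.
- cover_hinge (a point): Middle of the cover's hinge axis, which is parallel to the stand's y; 54 mm beyond the jar's axis (+x of the stand), 143 mm above the table.
- cover_grip (a point): Middle of the free part of the upright fin on the cover: 10 mm thick along the stand's y, 26 mm long along x, its top 15 mm above this point and the cover's plate 20 mm below it when shut. 66 mm from the hinge axis toward the rest bar and 20 mm above it when shut; turns with the cover. Lightly gripped (25 N) it turns between the fingers.
- chute: Steel pouring chute, about 250 g, loose; open trough 125 x 36 mm, 42 mm high, at first lying level on the slide boxes, four balls in it. Origin: centre of its flat underside; +x toward the spout, +z up. Inner floor rises 3 degrees toward the spout: the balls stay at the rear while level, start to roll when tipped 12 to 18 degrees, are out by 25. The underside lies on the jar's near rim and the rest bar.
- chute_tip (a point): Lowest edge of the spout, mid-width: 86.5 mm ahead (+x) of the chute's origin and 10 mm below its underside. The spout, 30 mm wide, bends down 40 degrees from the trough's front end (x +62 mm) to this tip; its side cheeks reach to x +97 mm, there about at underside level. The trough's underside may lie on the rim with this point near the mouth's centre.
- chute_bridge (a point): Centre of the bridge handle, an upright plate across the trough near the centre of mass: 10 mm thick along the chute's x, 36 mm wide along y, 32 mm high; 8 mm behind the chute's origin, 68 mm above the underside. The trough's walls end 26 mm below this point.
- chute_tail (a point): Point in the tail handle, an upright fin behind the trough: 10 mm thick along the chute's y, 36 mm long along x, from 6 to 50 mm above the underside. This point is 82 mm behind the chute's origin and 32 mm above the underside. Firmly gripped, the chute tips only as the hand turns with it.
- boxes: Stack of flat slide boxes, 120 x 100 mm, 60 mm high, fixed; the chute lies on it at the start. Origin: centre of its underside.
- amber_bottle: Closed amber bottle, 64 mm wide, 150 mm high; leave alone. Origin at its foot.
- white_jar: Closed white plastic jar, 72 mm wide, 100 mm high; leave alone. Origin at its foot.
- beaker: Clear open beaker, 68 mm wide, 85 mm high; leave alone. Origin at its foot.
- tape: Roll of dark tape lying flat, 72 mm wide, 24 mm high; leave alone. Origin at its underside.
- spatula: Spatula 170 mm long, lying on the table; leave alone. Origin near its middle.
- tip_box: Blue box 85 x 115 x 55 mm; leave alone. Origin under its centre.
- slide_case: White flat case 75 x 100 x 30 mm; leave alone. Origin under its centre.
- ball0: White ceramic grinding ball, 20 mm across, 25 g; origin at its centre. At the start one of the four in a row in the rear of the chute.
- ball1: White ceramic grinding ball, 20 mm across, 25 g; origin at its centre. At the start one of the four in a row in the rear of the chute.
- ball2: White ceramic grinding ball, 20 mm across, 25 g; origin at its centre. At the start one of the four in a row in the rear of the chute.
- ball3: White ceramic grinding ball, 20 mm across, 25 g; origin at its centre. At the start one of the four in a row in the rear of the chute.

How it is judged:
By the outcome, as a careful person would: the job done as asked, in the order asked, and still so for the second after the job is handed in, with the robot touching nothing.
It also fails if it takes over 67 s, if anything falls off the work surface, if the arm or the gripper's body presses on something with over 40 N, if the wrist force passes 120 N, or if a joint passes its speed limit or range.

ROBOT

A 6-joint arm with a two-finger parallel gripper is mounted at the origin on the work surface. World frame = base frame: x ahead of the robot, y to its left, z up, the work surface at z = 0. Lengths are in mm, angles in rad, forces in N, time in s.
With the tool pointing down it reaches from about 325 to 875 mm from the base axis. Payload 4.4 kg.
Tool frame: the origin (TCP) lies midway between the tips of the shut fingers; the grasp point (between the pads) lies 19 mm behind it; z points along the fingers, y is the direction in which the jaws open and shut (so a half turn about z gives the same grasp; the last joint's range is limited). The gripper opens to 85 mm and grips with 20 to 120 N. Pads are 22 mm wide; open, the fingers measure 114 mm over their backs; the gripper's body (76 mm by 85 mm) begins 54 mm behind the grasp point. The pads swing forward as they close: fully open they stand 13 mm farther back than shut.
Start: joints at [1.062, 0.207, 1.542, -0, 1.393, -0.15], TCP at [201.383, 538.583, 202.882] pointing down, gripper open.
Joint ranges: [-2.73, 2.73], [-0.86, 2.22], [0.23, 2.46], [-1.11, 4.25], [0.08, 2.63], [-2.82, 2.82]. Speed limits (rad/s): [2.79, 2.79, 3.14, 3.14, 3.14, 3.14].

INTERFACE

Orientations are given as a rotation vector (axis times angle).
In Python, from rig import ctrl gives the robot as it stands.
- The arm moves only by the tool send_rows, never from a script. Its argument "deltas" is a list that holds one entry, the list of rows, each a list of 7 numbers: the shift along the tool's x, y, z as a fraction of full scale, then the turn, a rotation vector about the tool's x, y, z as a fraction of full scale, then the closure, from 0 (fully open) to 1 (shut). A call has exactly 5 rows; each row shifts and turns the commanded pose from where the row before left it, along the tool's axes as they then stand; what a row does not reach is not made up. Full scale, the value 1, is 50 mm for a shift and 0.12 rad for a turn. A row lasts 1/10 s, in which the tool goes at most 50 mm and 8.59 degrees, less where a joint would pass 70% of its speed; a pose out of reach is approached as far as the arm can. A call with a number of a shift or a turn outside -1 to 1 is refused whole. A call with a gripper value outside its range is refused whole. The fingers move at their own pace and stop on an object; "grip_force" is the grip in N (left out, the last holds). Time passes only in rows, so rows that do not move let the fingers close, or fill a call up. It gives the time, the measured TCP pose, the force and the opening at its end, in the units of the state.
- ctrl.get_obs(): the state, without advancing time (a new reading comes with each control period).
- ctrl.camera(name): name is "side" or "top" or "wrist"; returns a dict with "img" (420x560x3 uint8, red, green, blue), "range_z" (420x560 float32, mm along the optical axis (not along the pixel's ray), 0 where there is no reading), "fx", "fy", "cx", "cy" (pixels), "origin" and "rotation" of the camera in the world. Camera axes: x right, y down, z forward; pixel columns grow to the right and rows downward; lengths in mm; the calibration is good to about 2 mm. A picture is of the moment at which its call begins.
- ctrl.job_done(): hands the job in, once; it reports no verdict.
The state is a dict: "clock": time; "joint_positions": joint angles; "joint_velocities": joint speeds; "effort": joint torques, N m; "tcp_pos": TCP position; "orientation": TCP orientation; "ft_force": force on the tool from outside, world axes, zero at the start; "wrist_torque": the same for the moment, N m; "finger_gap": finger opening in mm.
Only numpy, scipy, OpenCV 4.12 (cv2) and the standard library are available. Lean on these libraries where they do the work, as an engineer would, in place of code of your own. Each camera call takes 0.05 s, during which the arm holds its last target.

## Working session

There is one attempt and no reset: what is moved stays moved. The work goes in short steps, Python scripts to look and compute and a tool call to move; the robot and the scene stay as the last step left them, time stands still between calls to the robot, and variables do not carry over. Pictures are saved under pics/ and viewed, and the job is handed in when it is done.

Besides the shell and the picture viewer there is one more tool, called after ">>>" by a JSON object that holds its "fn" and its "kwargs", one argument or row to a line. send_rows: Moves the arm, as the interface text tells. Shift numbers are shares of 50 mm and turn numbers shares of 0.12 rad, none past 1 either way. Its arguments: {"type":"object","properties":{"deltas":{"type":"array"},"grip_force":{"type":"number"}},"required":["deltas"]}

```bash
ls; mkdir -p pics
cat > h.py <<'E'
import numpy as np, cv2
from rig import ctrl
from scipy.spatial.transform import Rotation as R
def shot(name,fn):
    c=ctrl.camera(name); cv2.imwrite('pics/%s.png'%fn,c['img'][:,:,::-1]); np.savez('pics/%s.npz'%fn,**c); return c
def pts(c):
    z=c['range_z']; v,u=np.mgrid[:z.shape[0],:z.shape[1]]
    p=np.stack([(u-c['cx'])/c['fx']*z,(v-c['cy'])/c['fy']*z,z],-1)
    return p@np.array(c['rotation']).T+np.array(c['origin'])
def st():
    o=ctrl.get_obs(); print({k:np.round(o[k],3).tolist() for k in o}); return o
E
python3 - <<'E'
from h import *
o=st(); print(R.from_rotvec(o['orientation']).as_matrix().round(3))
for n in('top','side'):
    c=shot(n,n+'0'); print(n,c['fx'],c['origin'],np.round(c['rotation'],3).tolist())
E
```

```text
pics
{'clock': 0.0, 'joint_positions': [1.063, 0.207, 1.543, -0.0, 1.393, -0.151], 'joint_velocities': [-0.002, 0.001, -0.001, -0.001, -0.0, -0.0], 'effort': [0.001, -38.304, -29.159, -0.0, 0.011, 0.0], 'tcp_pos': [200.966, 537.856, 201.695], 'orientation': [-0.559, -3.091, 0.003], 'ft_force': [-0.264, 0.688, 0.457], 'wrist_torque': [-0.024, -0.005, -0.012], 'finger_gap': 85.482}
[[-0.937  0.35  -0.001]
 [ 0.35   0.937 -0.002]
 [ 0.    -0.002 -1.   ]]
top 399.03883571308415 [ 355.65579766    6.22309423 1078.52650402] [-2.119, 2.138, -0.162]
side 444.20658350591134 [ 362.01816937  857.76693161 1184.55793339] [-0.264, 2.868, -1.03]
```

```bash
sed -i "s/np.array(c\['rotation'\]).T/R.from_rotvec(np.array(c['rotation'])).as_matrix().T/" h.py
```

```text
(no output)
```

View pics/top0.png

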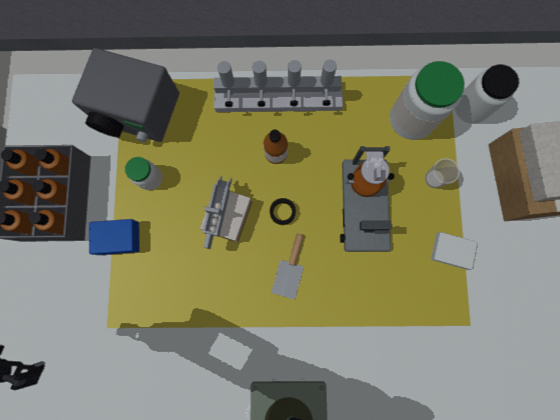

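View pics/side0.png

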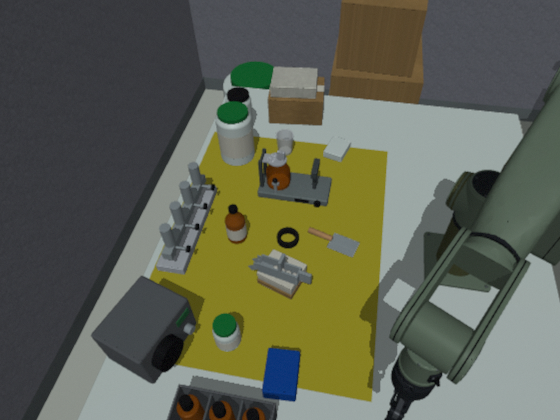

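The top view shows the stand at about (367,205), rest bar (375,226), jar (370,178), hinge posts (372,155). The chute lies on the boxes at (222,212), spout up, tail near (208,240). Now measuring with depth.

Run:
```python
from h import *
for n in('top','side'):
    c=dict(np.load('pics/%s0.npz'%n)); p=pts(c); print(n,'table',np.median(p[260:300,140:200] if n=='top' else p[300:330,320:370],axis=(0,1)))
    im=c['img'][:,:,::-1]
    if n=='top':
        a=im[140:260,325:415]; b=im[165:260,190:265]
    else:
        a=im[140:215,245:345]; b=im[235:305,240:325]
    cv2.imwrite('pics/%s_a.png'%n,cv2.resize(a,None,fx=6,fy=6,interpolation=cv2.INTER_CUBIC)[:600,:800]) if n=='side' else cv2.imwrite('pics/%s_a.png'%n,cv2.resize(a,None,fx=5,fy=5,interpolation=cv2.INTER_CUBIC))
    cv2.imwrite('pics/%s_b.png'%n,cv2.resize(b,None,fx=6,fy=6,interpolation=cv2.INTER_CUBIC))
```

```text
top table [353.16461495 312.47455147   0.99852355]
side table [321.22849088 245.99584769  -0.58075336]
```

View pics/top_a.png

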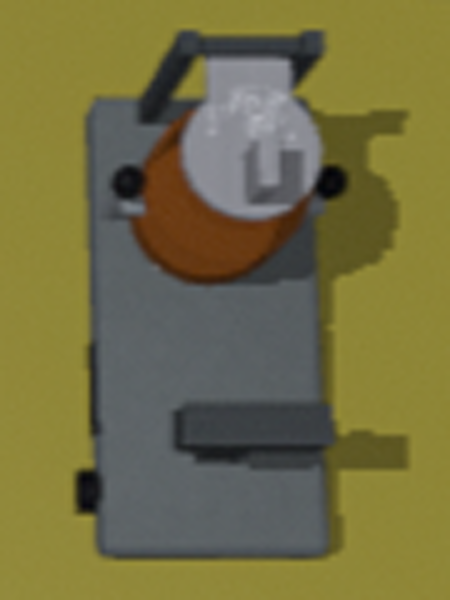

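View pics/top_b.png

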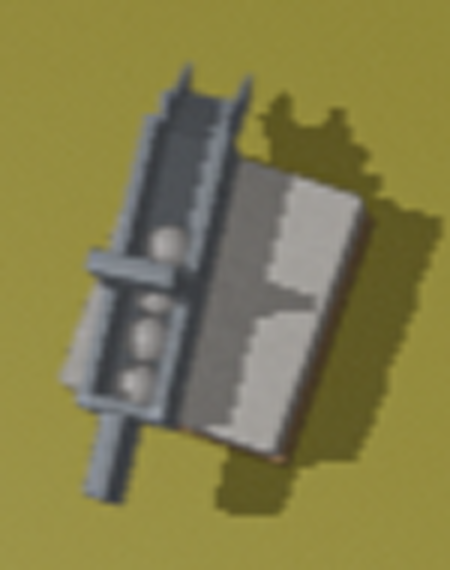

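View pics/side_a.png

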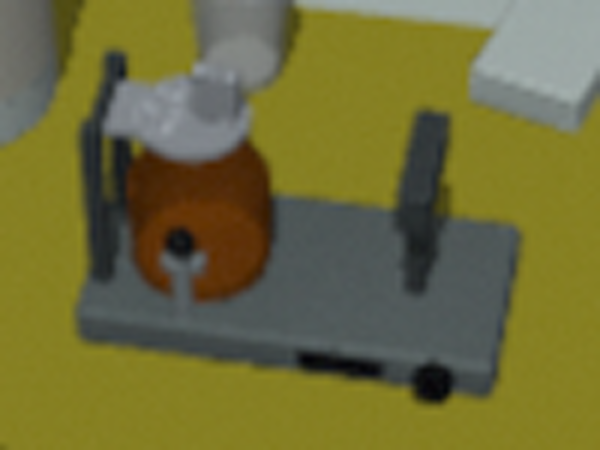

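View pics/side_b.png

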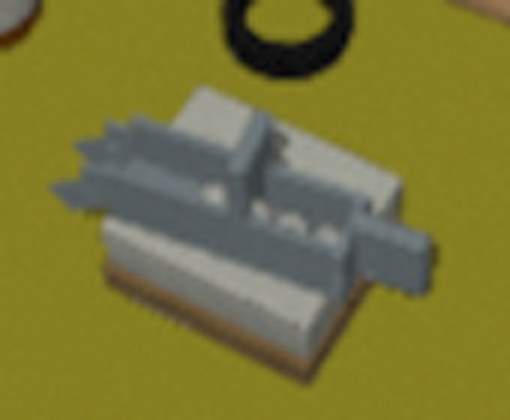

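Run:
```python
from h import *
def rect(P):
    (c,s,a)=cv2.minAreaRect(P[:,:2].astype(np.float32)); b=cv2.boxPoints((c,s,a)); return np.round(c,1),np.round(s,1),round(a,2),len(P),P[:,2].mean().round(1)
for n in('top','side'):
    c=dict(np.load('pics/%s0.npz'%n)); p=pts(c)
    v,u=np.mgrid[:420,:560]
    S=((u>325)&(u<405)&(v>140)&(v<260)) if n=='top' else ((u>250)&(u<340)&(v>140)&(v<215))
    C=((u>190)&(u<265)&(v>165)&(v<260)) if n=='top' else ((u>240)&(u<325)&(v>235)&(v<305))
    z=p[...,2]
    print(n)
    q=p[S&(abs(z-30)<5)];print('base',rect(q))
    q0=q
    q=p[S&(abs(z-135)<4)];
    q=q[q[:,0]<np.median(q0[:,0])+0];print('rest',rect(q), )
    q=p[S&(z>165)&(z<190)];print('fin',rect(q),q.max(0),q.min(0)) if len(q)>4 else print('fin',q)
    q=p[S&(z>140)&(z<156)];print('plate',rect(q))
    for zz,w in((60,5),(102,3),(110,3),(144,5)):
        q=p[C&(abs(z-zz)<w)]; 
        if len(q)>3: print('ch z',zz,rect(q))
    q=p[C&(z>95)&(z<125)]; print('all',rect(q)); q=q[:,:2]; d=np.linalg.svd(q-q.mean(0))[2][0]; print(q.mean(0),np.degrees(np.arctan2(d[1],d[0])))
```

```text
top
base (array([ 548.1, -210.5]), array([129.5, 248. ]), 89.3, 2606, np.float64(29.9))
rest (array([ 477.8, -213.9]), array([71.3, 17.4]), 89.55, 235, np.float64(134.9))
fin (array([ 595.1, -215.2]), array([24.5, 11. ]), 3.42, 60, np.float64(176.0)) [ 607.59571549 -210.07508869  181.72632506] [ 582.86910207 -221.22214437  166.68519758]
plate (array([ 622. , -216.1]), array([69.5, 90.5]), 89.83, 688, np.float64(143.6))
ch z 60 (array([534.3, 152.8]), array([ 98.1, 153.7]), 70.52, 973, np.float64(60.2))
ch z 102 (array([509.9, 179.1]), array([ 36.5, 155.5]), 77.53, 210, np.float64(102.0))
ch z 110 (array([473.8, 179.2]), array([34.6, 90.1]), 86.79, 60, np.float64(110.2))
ch z 144 (array([517.2, 177.6]), array([34.9, 10. ]), 77.62, 65, np.float64(144.0))
all (array([513.6, 178.5]), array([ 37.6, 172. ]), 77.42, 352, np.float64(103.5))
[505.03800551 179.10789106] 168.01693107243187
side
base (array([ 534.9, -274.1]), array([342.3, 301.7]), 19.22, 1217, np.float64(28.6))
rest (array([ 479.4, -207.6]), array([73.5, 18.8]), 88.39, 65, np.float64(133.6))
fin (array([ 596.6, -210.8]), array([15. , 24.8]), 84.6, 35, np.float64(172.5)) [ 608.6358205  -202.56942393  179.77482592] [ 584.19544063 -218.26295427  165.00797299]
plate (array([ 623.7, -210.5]), array([69.9, 89.9]), 87.77, 172, np.float64(144.4))
ch z 60 (array([537.2, 158.3]), array([100.3, 158.9]), 72.15, 440, np.float64(59.0))
ch z 102 (array([510.2, 183.2]), array([ 37.8, 158. ]), 78.71, 129, np.float64(101.6))
ch z 110 (array([477.8, 197.6]), array([39.2, 91.2]), 65.77, 42, np.float64(109.4))
ch z 144 (array([518.3, 183.1]), array([37.8,  9.9]), 82.47, 36, np.float64(142.6))
all (array([514.9, 181.2]), array([ 40.8, 173.1]), 79.09, 293, np.float64(102.6))
[505.72119152 186.69078058] 168.14355360387847
```

```bash
cat >> h.py <<'E'
def rot(yaw_deg,tilt=0,axyaw=0):
    # tool down with tool-x at yaw; then tilt (deg) about horizontal axis (stand y) 
    y=np.radians(yaw_deg)
    M=np.array([[np.cos(y),np.sin(y),0],[np.sin(y),-np.cos(y),0],[0,0,-1]])
    a=np.radians(axyaw); return R.from_rotvec(np.radians(tilt)*np.array([-np.sin(a),np.cos(a),0]))*R.from_matrix(M)
def plan(pos,Rt):
    o=ctrl.get_obs(); R0=R.from_rotvec(o['orientation']); d=np.array(pos)-o['tcp_pos']
    dr=(R0.inv()*Rt).as_rotvec()
    print('t',round(o['clock'],2),'tcp',np.round(o['tcp_pos'],1),'world d',np.round(d,1))
    print('shift total/50 (start axes)',np.round(R0.inv().apply(d)/50,2),' in end axes',np.round(Rt.inv().apply(d)/50,2),' turn/.12',np.round(dr/.12,2))
    x=R0.as_matrix(); print('yaw',np.degrees(np.arctan2(x[1,0],x[0,0])).round(2),'gap',round(o['finger_gap'],1),'F',np.round(o['ft_force'],1),'T',np.round(o['wrist_torque'],2),'j',np.round(o['joint_positions'],2))
E
python3 - <<'E'
from h import *
plan([400,170,330],rot(178.8)); plan([201,538,330],rot(159.5))
E
```

```text
t 0.1 tcp [201.  537.9 201.8] world d [ 199.  -367.9  128.2]
shift total/50 (start axes) [-6.3  -5.5  -2.55]  in end axes [-4.13 -7.27 -2.56]  turn/.12 [-0.02 -0.01 -2.81]
yaw 159.5 gap 85.4 F [-0.7  0.3  0.8] T [-0.02  0.   -0.02] j [ 1.06  0.21  1.54  0.    1.39 -0.15]
t 0.1 tcp [201.  537.9 201.8] world d [-0.000e+00  1.000e-01  1.282e+02]
shift total/50 (start axes) [ 0.   -0.   -2.56]  in end axes [ 0.    0.   -2.56]  turn/.12 [-0.02 -0.   -0.  ]
yaw 159.5 gap 85.4 F [-0.7  0.3  0.8] T [-0.02  0.   -0.02] j [ 1.06  0.21  1.54  0.    1.39 -0.15]
```

>>> {"fn": "send_rows", "kwargs": {
  "deltas": [
    [[0, 0, -0.5, 0, 0, -0.56, 0], [0, 0, -0.5, 0, 0, -0.56, 0], [0, 0, -0.5, 0, 0, -0.56, 0], [0, 0, -0.5, 0, 0, -0.56, 0], [0, 0, -0.56, 0, 0, -0.57, 0]]
  ]
}}

```text
clock: 0.6
tcp_pos: [201.0, 537.9, 330.7]
orientation: [-0.028, -3.14, 0.003]
ft_force: [0.5, -0.3, 0.2]
finger_gap: 85.6
```

>>> {"fn": "send_rows", "kwargs": {
  "deltas": [
    [[-0.45, -0.75, 0, 0, 0, 0, 0], [-0.45, -0.75, 0, 0, 0, 0, 0], [-0.45, -0.75, 0, 0, 0, 0, 0], [-0.45, -0.75, 0, 0, 0, 0, 0], [-0.45, -0.75, 0, 0, 0, 0, 0]]
  ]
}}

```text
clock: 1.1
tcp_pos: [310.2, 347.1, 330.4]
orientation: [-0.031, -3.141, 0.001]
ft_force: [0.2, -0.1, 0.5]
finger_gap: 85.8
```

>>> {"fn": "send_rows", "kwargs": {
  "deltas": [
    [[-0.45, -0.75, 0, 0, 0, 0, 0], [-0.45, -0.75, 0, 0, 0, 0, 0], [-0.45, -0.75, 0, 0, 0, 0, 0], [-0.45, -0.75, 0, 0, 0, 0, 0], [-0.45, -0.75, 0, 0, 0, 0, 0]]
  ]
}}

```text
clock: 1.6
tcp_pos: [418.8, 157.3, 330.5]
orientation: [-0.032, -3.141, -0.0]
ft_force: [0.6, 0.9, -0.1]
finger_gap: 85.3
```

Run:
```python
from h import *
c=shot('wrist','w1'); print(c['fx'],c['origin'],R.from_rotvec(c['rotation']).as_matrix().round(2))
plan([520,-212,330],rot(179))
```

```text
318.8282723778162 [349.91025078 157.82529415 500.78449972] [[ 0.02  0.96  0.27]
 [ 1.   -0.02 -0.  ]
 [ 0.    0.27 -0.96]]
t 1.65 tcp [422.1 151.6 330.2] world d [ 9.790e+01 -3.636e+02 -2.000e-01]
shift total/50 (start axes) [-2.16 -7.21  0.05]  in end axes [-2.09 -7.24  0.  ]  turn/.12 [-0.05  0.02 -0.08]
yaw 178.42 gap 85.3 F [ 3.  -3.7  0.6] T [-0.14 -0.13  0.04] j [ 0.16 -0.14  1.64 -0.01  1.64 -1.39]
```

View pics/w1.png

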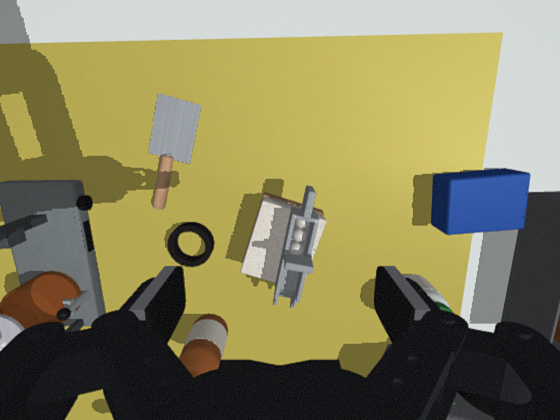

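The wrist view shows the chute at (295,245) on the boxes, spout at (288,300), and the stand at left. Moving on to the stand.

>>> {"fn": "send_rows", "kwargs": {
  "deltas": [
    [[-0.2, -0.72, 0, 0, 0, 0, 0], [-0.2, -0.72, 0, 0, 0, 0, 0], [-0.2, -0.72, 0, 0, 0, 0, 0], [-0.2, -0.72, 0, 0, 0, 0, 0], [-0.2, -0.72, 0, 0, 0, -0.05, 0]]
  ]
}}

```text
clock: 2.15
tcp_pos: [464.7, -23.1, 330.4]
orientation: [-0.023, -3.141, -0.001]
ft_force: [-0.1, 0.1, 0.4]
finger_gap: 85.8
```

>>> {"fn": "send_rows", "kwargs": {
  "deltas": [
    [[-0.2, -0.72, 0, 0, 0, 0, 0], [-0.2, -0.72, 0, 0, 0, 0, 0], [-0.2, -0.72, 0, 0, 0, 0, 0], [-0.2, -0.72, 0, 0, 0, 0, 0], [-0.2, -0.72, 0, 0, 0, 0, 0]]
  ]
}}

```text
clock: 2.65
tcp_pos: [512.2, -203.8, 330.2]
orientation: [-0.023, -3.141, -0.001]
ft_force: [0.2, 0.3, 0.5]
finger_gap: 85.1
```

>>> {"fn": "send_rows", "kwargs": {
  "deltas": [
    [[0, 0, 0, 0, 0, 0, 0], [0, 0, 0, 0, 0, 0, 0], [0, 0, 0, 0, 0, 0, 0], [0, 0, 0, 0, 0, 0, 0], [0, 0, 0, 0, 0, 0, 0]]
  ]
}}

```text
clock: 3.15
tcp_pos: [512.3, -201.5, 331.2]
orientation: [0.02, 3.141, -0.0]
ft_force: [-0.2, -0.5, 0.2]
finger_gap: 85.3
```

Run:
```python
from h import *
c=shot('wrist','w2'); print(c['origin'],c['cx'],c['cy'])
plan([595,-212,250],rot(179))
```

```text
[ 443.15908993 -201.54594365  501.43061585] 279.346196669445 215.20304811691886
t 3.2 tcp [ 512.3 -201.7  331.2] world d [ 82.7 -10.3 -81.2]
shift total/50 (start axes) [-1.66 -0.18  1.63]  in end axes [-1.66 -0.18  1.62]  turn/.12 [-0.    0.    0.04]
yaw 179.24 gap 85.3 F [ 0.5  0.6 -0.4] T [ 0.01 -0.   -0.01] j [-0.53  0.09  1.42  0.    1.64 -2.09]
```

View pics/w2.png

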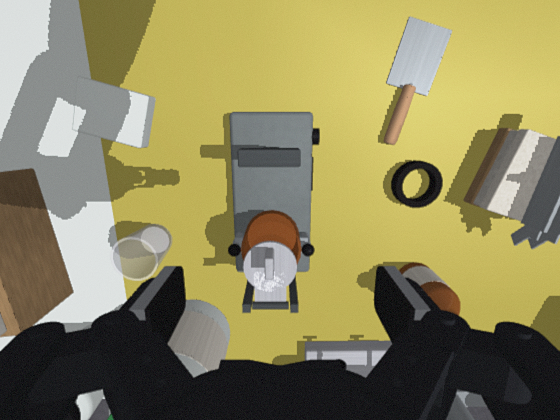

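The stand is upright in view: rest bar at (270,157), jar (272,235), fin (271,262), hinge posts around (248..297,300). Measuring precisely.

Run:
```python
from h import *
def rect(P):
    (c,s,a)=cv2.minAreaRect(P[:,:2].astype(np.float32)); return np.round(c,1),np.round(s,1),round(a,2),len(P),P[:,2].mean().round(1)
c=dict(np.load('pics/w2.npz')); p=pts(c); z=p[...,2]; v,u=np.mgrid[:420,:560]
S=(u>200)&(u<325)&(v>100)&(v<318)
print('table',np.median(z[60:100,180:360]))
q=p[S&(abs(z-30)<4)&(u>225)&(u<318)&(v<245)];print('base',rect(q),q.min(0),q.max(0))
q=p[S&(abs(z-135)<5)&(v<180)];print('rest',rect(q))
q=p[S&(z>165)&(z<190)];print('fin',rect(q),q.min(0),q.max(0)); t=p[S&(z>174)&(z<190)];print('fintop',rect(t))
q=p[S&(z>139)&(z<149)&(v>225)];print('plate',rect(q),q.min(0),q.max(0))
q=p[S&(z>148)&(z<158)&(v>270)];print('posts',rect(q),q.min(0),q.max(0))
c=dict(np.load('pics/w1.npz')); p=pts(c); z=p[...,2]
C=(u>225)&(u<345)&(v>175)&(v<325)
for zz,w in((60,4),(102,3),(110,3),(144,4)):
    q=p[C&(abs(z-zz)<w)]; print('ch z',zz,rect(q))
q=p[C&(z>95)&(z<125)]; print('all',rect(q))
for n in('w1','w2'):
  pass
```

```text
table 0.006830526539943094
base (array([ 519.5, -210.1]), array([125.6, 188. ]), 89.18, 7423, np.float64(29.2)) [ 424.993439   -273.45338356   26.00066163] [ 614.25077366 -146.54487781   33.94490959]
rest (array([ 479. , -213.3]), array([71.2, 19.3]), 89.23, 1111, np.float64(134.2))
fin (array([ 596.9, -214.7]), array([ 9.2, 26.1]), 89.46, 220, np.float64(176.3)) [ 583.83053496 -219.39018034  165.71640211] [ 609.95651825 -209.99016853  178.69608024]
fintop (array([ 596.8, -214.6]), array([ 9. , 26.1]), 88.72, 195, np.float64(177.1))
plate (array([ 623.4, -216.2]), array([89.9, 69.4]), 1.55, 2556, np.float64(142.1)) [ 578.4683082  -249.98336494  139.06300003] [ 669.19875002 -180.47206269  148.94831128]
posts (array([ 662.9, -215.6]), array([70., 13.]), 89.64, 175, np.float64(150.1)) [ 656.23083056 -250.5456491   148.0214079 ] [ 669.55950876 -180.6088333   152.12839924]
ch z 60 (array([536.9, 154.8]), array([ 97.9, 161.8]), 71.12, 2805, np.float64(59.5))
ch z 102 (array([509.2, 181. ]), array([ 36.3, 161.1]), 77.76, 641, np.float64(101.5))
ch z 110 (array([473.2, 181.7]), array([36. , 87.9]), 86.64, 228, np.float64(109.3))
ch z 144 (array([518.7, 178.8]), array([35.6, 10.5]), 76.84, 225, np.float64(143.1))
all (array([509.1, 181. ]), array([ 36.3, 161.2]), 77.76, 1066, np.float64(104.5))
```

>>> {"fn": "send_rows", "kwargs": {
  "deltas": [
    [[-0.42, -0.06, 0.2, 0, 0, 0, 0.3], [-0.42, -0.06, 0.3, 0, 0, 0, 0.3], [-0.42, -0.06, 0.4, 0, 0, 0, 0.3], [-0.43, -0.06, 0.5, 0, 0, 0, 0.3], [0, 0, 0.5, 0, 0, 0, 0.3]]
  ],
  "grip_force": 25
}}

```text
clock: 3.7
tcp_pos: [598.8, -215.7, 235.0]
orientation: [0.021, 3.14, -0.001]
ft_force: [-0.2, 0.4, -0.2]
finger_gap: 60.0
```

>>> {"fn": "send_rows", "kwargs": {
  "deltas": [
    [[0, 0, 0.4, 0, 0, 0, 0.3], [0, 0, 0.4, 0, 0, 0, 0.3], [0, 0, 0.3, 0, 0, 0, 0.3], [0, 0, 0, 0, 0, 0, 0.3], [0, 0, 0, 0, 0, 0, 0.3]]
  ]
}}

```text
clock: 4.2
tcp_pos: [596.8, -215.8, 181.3]
orientation: [0.022, 3.141, -0.0]
ft_force: [0.2, 0.3, -0.0]
finger_gap: 59.4
```

Run:
```python
from h import *
c=shot('wrist','w3')
plan([596.9,-214.7,148],rot(179.25))
H=np.array([662.9,143]);r=np.hypot(66,24);f0=np.arctan2(24,-66)
pr=None
for i in range(0,19):
    th=i*1.8/18; P=np.array([r*np.cos(f0-th),r*np.sin(f0-th)])
    if pr is not None: print(round(th,2),np.round([-(P-pr)[0]/50,-(P-pr)[1]/50],3),np.round(H+P-[0,19],1))
    pr=P
```

```text
t 4.25 tcp [ 597.3 -216.1  182.2] world d [ -0.4   1.4 -34.2]
shift total/50 (start axes) [0.01 0.03 0.68]  in end axes [0.01 0.03 0.68]  turn/.12 [-0.01  0.02 -0.01]
yaw 179.17 gap 59.8 F [-0.6 -0.5  1.1] T [0. 0. 0.] j [-0.48  0.35  1.41 -0.    1.38 -2.04]
0.1 [-0.055 -0.129] [599.6 154.5]
0.2 [-0.067 -0.123] [603.  160.6]
0.3 [-0.079 -0.116] [606.9 166.4]
0.4 [-0.09  -0.107] [611.5 171.8]
0.5 [-0.101 -0.098] [616.5 176.7]
0.6 [-0.11  -0.087] [622.  181.1]
0.7 [-0.118 -0.076] [627.9 184.9]
0.8 [-0.125 -0.064] [634.1 188.1]
0.9 [-0.131 -0.051] [640.7 190.6]
1.0 [-0.135 -0.038] [647.4 192.5]
1.1 [-0.138 -0.024] [654.4 193.7]
1.2 [-0.14 -0.01] [661.4 194.2]
1.3 [-0.14   0.004] [668.4 194. ]
1.4 [-0.139  0.018] [675.3 193.1]
1.5 [-0.137  0.032] [682.2 191.5]
1.6 [-0.133  0.045] [688.8 189.3]
1.7 [-0.128  0.058] [695.2 186.4]
1.8 [-0.121  0.071] [701.3 182.8]
```

View pics/w3.png

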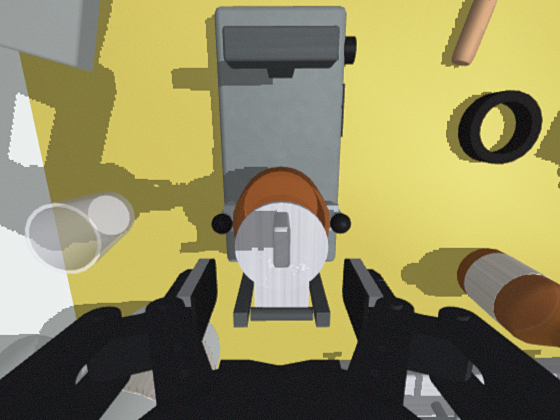

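The fin (281,240) sits centred between the fingers (about 215 and 345). Lowering and closing.

>>> {"fn": "send_rows", "kwargs": {
  "deltas": [
    [[0, 0.03, 0.25, 0, 0, 0, 0.3], [0, 0, 0.25, 0, 0, 0, 0.3], [0, 0, 0.18, 0, 0, 0, 0.3], [0, 0, 0, 0, 0, 0, 0.6], [0, 0, 0, 0, 0, 0, 1]]
  ],
  "grip_force": 25
}}

```text
clock: 4.75
tcp_pos: [596.3, -214.3, 146.2]
orientation: [-0.023, -3.14, -0.001]
ft_force: [-0.2, 0.0, -0.1]
finger_gap: 31.3
```

>>> {"fn": "send_rows", "kwargs": {
  "deltas": [
    [[0, 0, 0, 0, 0, 0, 1], [0, 0, 0, 0, 0, 0, 1], [0, 0, 0, 0, 0, 0, 1], [0, 0, 0, 0, 0, 0, 1], [0, 0, 0, 0, 0, 0, 1]]
  ]
}}

```text
clock: 5.25
tcp_pos: [597.0, -214.7, 147.5]
orientation: [0.023, 3.14, -0.001]
ft_force: [-0.0, -0.3, 1.7]
finger_gap: 8.1
```

Run:
```python
from h import *
plan([596.9,-214.7,148],rot(179.25))
```

```text
t 5.25 tcp [ 597.  -214.7  147.5] world d [-0.1 -0.   0.5]
shift total/50 (start axes) [ 0.   -0.   -0.01]  in end axes [ 0.   -0.   -0.01]  turn/.12 [-0.01  0.01 -0.01]
yaw 179.16 gap 8.1 F [-0.  -0.3  1.7] T [ 0.01 -0.01  0.04] j [-0.48  0.38  1.44 -0.    1.32 -2.04]
```

>>> {"fn": "send_rows", "kwargs": {
  "deltas": [
    [[-0.055, 0, -0.13, 0, 0, 0, 1], [-0.065, 0, -0.125, 0, 0, 0, 1], [-0.08, 0, -0.115, 0, 0, 0, 1], [-0.09, 0, -0.107, 0, 0, 0, 1], [-0.1, 0, -0.098, 0, 0, 0, 1]]
  ]
}}

```text
clock: 5.75
tcp_pos: [617.0, -214.8, 175.3]
orientation: [0.023, 3.14, -0.0]
ft_force: [5.5, -1.5, -8.1]
finger_gap: 7.3
```

>>> {"fn": "send_rows", "kwargs": {
  "deltas": [
    [[-0.11, 0, -0.087, 0, 0, 0, 1], [-0.118, 0, -0.076, 0, 0, 0, 1], [-0.125, 0, -0.064, 0, 0, 0, 1], [-0.13, 0, -0.05, 0, 0, 0, 1], [-0.135, 0, -0.038, 0, 0, 0, 1]]
  ]
}}

```text
clock: 6.25
tcp_pos: [647.0, -215.1, 192.0]
orientation: [-0.023, -3.14, -0.0]
ft_force: [0.3, -1.1, -1.2]
finger_gap: 5.3
```

Run:
```python
from h import *
plan([647.4,-215.4,192.5],rot(179.25))
c=shot('wrist','w4')
```

```text
t 6.25 tcp [ 647.  -215.1  192. ] world d [ 0.4 -0.3  0.5]
shift total/50 (start axes) [-0.01 -0.   -0.01]  in end axes [-0.01 -0.   -0.01]  turn/.12 [ 0.   -0.01 -0.01]
yaw 179.16 gap 5.3 F [ 0.3 -1.1 -1.2] T [-0.17  0.02 -0.01] j [-0.45  0.44  1.26 -0.    1.44 -2.  ]
```

View pics/w4.png

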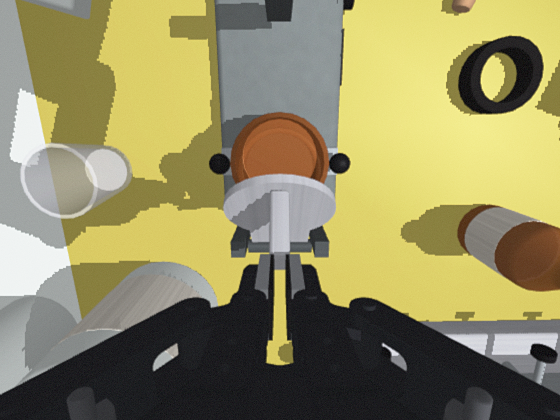

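The cover is partly raised (disc at rows 178–230, fin 190–250), but the gap shrinking to 5 mm suggests the fin is slipping out. Measuring the cover angle.

Run:
```python
from h import *
c=dict(np.load('pics/w4.npz')); p=pts(c)
for name,(u0,u1,v0,v1) in {'plateL':(232,262,180,235),'plateR':(296,328,180,230),'fin':(275,286,190,252)}.items():
    for v in range(v0,v1,6):
        q=p[v,u0:u1].reshape(-1,3); print(name,v,np.median(q,0).round(1))
c=shot('side','s4')
b=c['img'][110:230,230:350,::-1]; cv2.imwrite('pics/s4c.png',cv2.resize(b,None,fx=5,fy=5,interpolation=cv2.INTER_CUBIC))
```

```text
plateL 180 [ 605.2 -232.3  198.2]
plateL 186 [ 608.  -232.1  199.8]
plateL 192 [ 611.7 -232.6  197.4]
plateL 198 [ 616.  -233.2  192.7]
plateL 204 [ 620.5 -233.9  187.8]
plateL 210 [ 625.4 -234.7  182.4]
plateL 216 [ 630.7 -235.4  176.5]
plateL 222 [ 636.4 -236.3  170.2]
plateL 228 [ 642.8 -237.3  162.8]
plateL 234 [ 656.8 -241.   134. ]
plateR 180 [ 605.6 -198.6  198.2]
plateR 186 [ 608.2 -198.9  201. ]
plateR 192 [ 612.2 -198.4  197. ]
plateR 198 [ 616.4 -197.8  193. ]
plateR 204 [ 621.1 -197.3  187.5]
plateR 210 [ 626.  -196.7  182.1]
plateR 216 [ 631.3 -196.   176.3]
plateR 222 [ 637.1 -195.4  170.1]
plateR 228 [ 643.5 -194.7  162.3]
fin 190 [ 610.3 -215.1  200.2]
fin 196 [ 612.8 -215.   203. ]
fin 202 [ 615.4 -215.1  205.4]
fin 208 [ 618.  -215.1  207.4]
fin 214 [ 620.4 -215.1  210.1]
fin 220 [ 622.9 -215.2  212.2]
fin 226 [ 625.2 -215.2  214.5]
fin 232 [ 627.5 -215.3  216.9]
fin 238 [ 630.1 -215.3  218.3]
fin 244 [ 632.3 -215.4  220.5]
fin 250 [ 634.3 -215.4  223.1]
```

View pics/s4c.png

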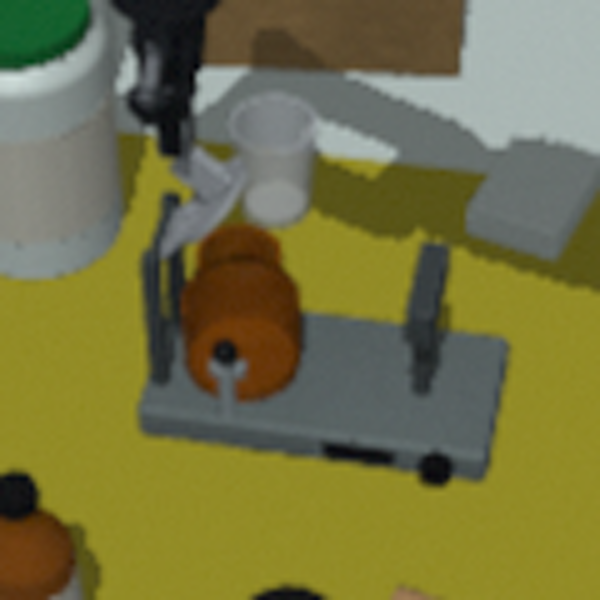

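Plate slope gives 0.83 rad; the fin is held by its upper corner because it slid in turning. I'll grip more firmly and swing the hand rigidly about the hinge so that nothing has to turn in the fingers.

>>> {"fn": "send_rows", "kwargs": {
  "deltas": [
    [[0, 0, 0, 0, 0, 0, 1], [0, 0, 0, 0, 0, 0, 1], [-0.04, 0, -0.012, 0, 0.33, 0, 1], [-0.08, 0, -0.022, 0, 0.667, 0, 1], [-0.08, 0, -0.022, 0, 0.667, 0, 1]]
  ],
  "grip_force": 60
}}

```text
clock: 6.85
tcp_pos: [657.0, -215.2, 195.4]
orientation: [-0.022, -2.94, -0.002]
ft_force: [0.7, 0.2, 0.4]
finger_gap: -0.1
```

Run:
```python
from h import *
plan([647.4,-215.4,192.5],rot(179.25))
c=shot('wrist','w5')
```

```text
t 6.85 tcp [ 657.  -215.2  195.4] world d [-9.6 -0.2 -2.9]
shift total/50 (start axes) [ 0.18 -0.01  0.09]  in end axes [ 0.19 -0.01  0.06]  turn/.12 [-0.   -1.68 -0.02]
yaw 179.13 gap -0.1 F [0.7 0.2 0.4] T [-0.06 -0.08 -0.01] j [-0.4   0.61  1.02 -0.08  1.7  -1.96]
```

View pics/w5.png

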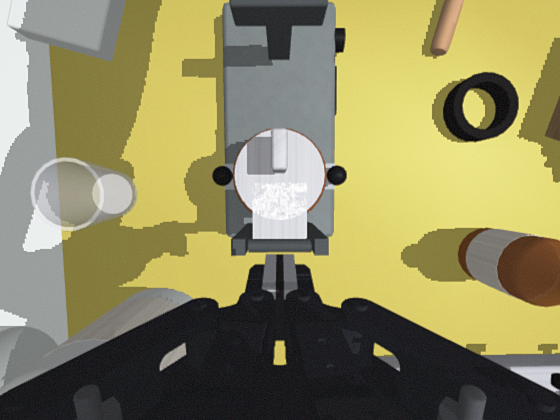

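The view shows the fin slipped out and the cover fell shut (disc at (280,170)). I'll regrip with the hand pre-tilted so it can turn along with the cover.

```bash
cat >> h.py <<'E'
from scipy.spatial.transform import Slerp
def rows(way,n,cl,p0=None,R0=None):
    # way: list of (pos,Rot), n rows per leg ; prints rounded rows; returns end pose simulated
    o=ctrl.get_obs(); p=np.array(o['tcp_pos']) if p0 is None else np.array(p0); Rc=R.from_rotvec(o['orientation']) if R0 is None else R0
    for (tp,tR),k in zip(way,n):
        ps=p.copy(); s=Slerp([0,1],R.concatenate([Rc,tR]))
        for i in range(1,k+1):
            P=ps+(np.array(tp)-ps)*i/k; Q=s(i/k)
            a=np.round(Rc.inv().apply(P-p)/50,2); b=np.round((Rc.inv()*Q).as_rotvec()/.12,2)
            print([float(x)+0 for x in a]+[float(x)+0 for x in b]+[cl])
            p=p+Rc.apply(a*50); Rc=Rc*R.from_rotvec(b*.12)
    return p,Rc
E
python3 - <<'E'
from h import *
rows([([620,-215,250],rot(179.25,-10,-.75)),([552,-214.5,213],rot(179.25,-45,-.75))],[5,5],0.3)
E
```

```text
[0.2, 0.0, -0.19, 0.0, -0.63, 0.0, 0.3]
[0.18, -0.01, -0.21, 0.0, -0.63, 0.0, 0.3]
[0.17, 0.0, -0.23, 0.0, -0.63, 0.0, 0.3]
[0.15, 0.0, -0.23, 0.0, -0.63, 0.0, 0.3]
[0.14, -0.01, -0.24, 0.01, -0.63, -0.01, 0.3]
[0.29, 0.0, 0.1, 0.0, -1.02, 0.0, 0.3]
[0.3, 0.0, 0.06, 0.0, -1.02, 0.0, 0.3]
[0.31, 0.0, 0.02, 0.0, -1.01, 0.0, 0.3]
[0.31, 0.0, -0.01, 0.0, -1.02, 0.0, 0.3]
[0.3, 0.0, -0.05, 0.0, -1.02, 0.01, 0.3]
```

>>> {"fn": "send_rows", "kwargs": {
  "deltas": [
    [[0.2, 0, -0.19, 0, -0.63, 0, 1], [0.18, 0, -0.21, 0, -0.63, 0, 1], [0.17, 0, -0.23, 0, -0.63, 0, 0.3], [0.15, 0, -0.23, 0, -0.63, 0, 0.3], [0.14, 0, -0.24, 0, -0.63, 0, 0.3]]
  ],
  "grip_force": 60
}}

```text
clock: 7.4
tcp_pos: [617.2, -214.4, 252.3]
orientation: [0.022, 2.958, -0.003]
ft_force: [0.3, -0.9, 0.1]
finger_gap: 43.5
```

>>> {"fn": "send_rows", "kwargs": {
  "deltas": [
    [[0.29, 0, 0.1, 0, -1, 0, 0.3], [0.3, 0, 0.06, 0, -1, 0, 0.3], [0.31, 0, 0.02, 0, -1, 0, 0.3], [0.31, 0, -0.01, 0, -1, 0, 0.3], [0.3, 0, -0.05, 0, -1, 0, 0.3]]
  ]
}}

```text
clock: 7.9
tcp_pos: [550.9, -210.3, 218.4]
orientation: [0.035, 2.367, -0.01]
ft_force: [0.1, -0.4, -1.0]
finger_gap: 59.4
```

Run:
```python
from h import *
plan([610.3,-214.9,154.6],rot(179.25,-45,-.75))
rows([([610.3,-214.9,154.6],rot(179.25,-45,-.75))],[5],0.3)
c=shot('wrist','w6')
```

```text
t 7.9 tcp [ 550.9 -210.3  218.4] world d [ 59.4  -4.6 -63.8]
shift total/50 (start axes) [ 0.04 -0.06  1.74]  in end axes [ 0.06 -0.08  1.74]  turn/.12 [-0.07 -0.09 -0.11]
yaw 178.2 gap 59.4 F [ 0.1 -0.4 -1. ] T [-0.26  0.38  0.31] j [-0.82 -0.16  2.1   0.79  0.77 -2.82]
[0.01, -0.01, 0.35, -0.01, -0.02, -0.02, 0.3]
[0.01, -0.02, 0.35, -0.02, -0.02, -0.02, 0.3]
[0.01, -0.01, 0.35, -0.01, -0.01, -0.03, 0.3]
[0.01, -0.01, 0.35, -0.02, -0.02, -0.02, 0.3]
[0.01, -0.02, 0.34, -0.01, -0.02, -0.02, 0.3]
```

View pics/w6.png

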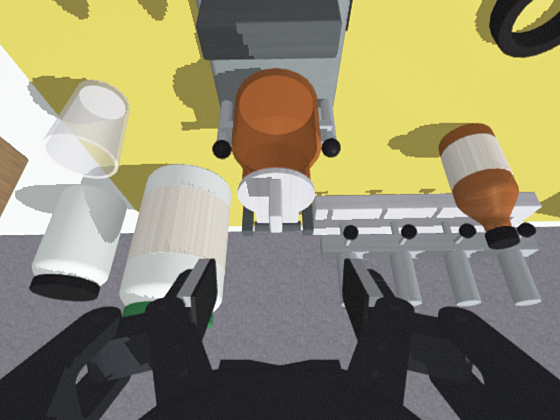

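The fin is centred in view at (277,205), but joint 6 is at its limit (-2.82). I'll turn the hand half about its axis (same grasp), which brings joint 6 near 0.3.

>>> {"fn": "send_rows", "kwargs": {
  "deltas": [
    [[0, 0, -0.2, 0, 0, 1, 0.3], [0, 0, -0.2, 0, 0, 1, 0.3], [0, 0, 0, 0, 0, 1, 0.3], [0, 0, 0, 0, 0, 1, 0.3], [0, 0, 0, 0, 0, 1, 0.3]]
  ]
}}

```text
clock: 8.45
tcp_pos: [538.6, -210.4, 233.8]
orientation: [0.732, 2.274, 0.276]
ft_force: [0.4, 0.8, 0.0]
finger_gap: 60.0
```

>>> {"fn": "send_rows", "kwargs": {
  "deltas": [
    [[0, 0, 0, 0, 0, 1, 0.3], [0, 0, 0, 0, 0, 1, 0.3], [0, 0, 0, 0, 0, 1, 0.3], [0, 0, 0, 0, 0, 1, 0.3], [0, 0, 0, 0, 0, 1, 0.3]]
  ]
}}

```text
clock: 8.95
tcp_pos: [538.7, -210.2, 233.5]
orientation: [1.404, 2.002, 0.551]
ft_force: [0.1, -0.1, 0.2]
finger_gap: 60.0
```

>>> {"fn": "send_rows", "kwargs": {
  "deltas": [
    [[0, 0, 0, 0, 0, 1, 0.3], [0, 0, 0, 0, 0, 1, 0.3], [0, 0, 0, 0, 0, 1, 0.3], [0, 0, 0, 0, 0, 1, 0.3], [0, 0, 0, 0, 0, 1, 0.3]]
  ]
}}

```text
clock: 9.45
tcp_pos: [538.7, -210.2, 233.5]
orientation: [2.009, 1.557, 0.8]
ft_force: [0.3, 0.3, -0.4]
finger_gap: 59.6
```

>>> {"fn": "send_rows", "kwargs": {
  "deltas": [
    [[0, 0, 0, 0, 0, 1, 0.3], [0, 0, 0, 0, 0, 1, 0.3], [0, 0, 0, 0, 0, 1, 0.3], [0, 0, 0, 0, 0, 1, 0.3], [0, 0, 0, 0, 0, 1, 0.3]]
  ]
}}

```text
clock: 9.95
tcp_pos: [538.7, -210.2, 233.6]
orientation: [2.507, 0.942, 1.007]
ft_force: [0.1, 0.1, -0.2]
finger_gap: 59.8
```

>>> {"fn": "send_rows", "kwargs": {
  "deltas": [
    [[0, 0, 0, 0, 0, 1, 0.3], [0, 0, 0, 0, 0, 1, 0.3], [0, 0, 0, 0, 0, 1, 0.3], [0, 0, 0, 0, 0, 1, 0.3], [0, 0, 0, 0, 0, 1, 0.3]]
  ]
}}

```text
clock: 10.45
tcp_pos: [538.7, -210.2, 233.6]
orientation: [2.851, 0.169, 1.153]
ft_force: [-0.3, -0.4, -0.2]
finger_gap: 60.0
```

Run:
```python
from h import *
T=rot(-.75,-45,-.75)
plan([610.3,-214.9,154.6],T)
G=np.array([596.9,-214.7,168]); zt=T.as_matrix()[:,2]; print(T.as_matrix().round(2), G+19*zt)
rows([(G+19*zt-zt*60,T),(G+19*zt,T)],[4,4],0.3)
```

```text
t 10.45 tcp [ 538.7 -210.2  233.6] world d [ 71.6  -4.7 -79. ]
shift total/50 (start axes) [-0.08  0.05  2.13]  in end axes [-0.1   0.07  2.13]  turn/.12 [0.04 0.13 1.12]
yaw 9.9 gap 60.0 F [-0.3 -0.4 -0.2] T [ 0.01  0.36 -0.02] j [-0.84 -0.2   2.1   0.76  0.83  0.2 ]
[[ 0.71 -0.01  0.71]
 [-0.01 -1.   -0.01]
 [ 0.71  0.   -0.71]] [ 610.33387783 -214.87585909  154.56497116]
[-0.02, 0.01, 0.23, 0.01, 0.03, 0.28, 0.3]
[-0.03, 0.02, 0.24, 0.01, 0.04, 0.28, 0.3]
[-0.02, 0.02, 0.23, 0.01, 0.03, 0.28, 0.3]
[-0.03, 0.01, 0.23, 0.01, 0.03, 0.28, 0.3]
[0.0, 0.0, 0.3, 0.0, 0.0, 0.0, 0.3]
[0.0, 0.0, 0.3, 0.0, 0.0, 0.0, 0.3]
[0.0, 0.0, 0.3, 0.0, 0.0, 0.0, 0.3]
[0.0, 0.0, 0.3, 0.0, 0.0, 0.0, 0.3]
```

>>> {"fn": "send_rows", "kwargs": {
  "deltas": [
    [[-0.02, 0.01, 0.23, 0.01, 0.03, 0.28, 0.3], [-0.03, 0.02, 0.24, 0.01, 0.04, 0.28, 0.3], [-0.02, 0.02, 0.23, 0.01, 0.03, 0.28, 0.3], [-0.03, 0.01, 0.23, 0.01, 0.03, 0.28, 0.3], [0, 0, 0, 0, 0, 0, 0.3]]
  ]
}}

```text
clock: 10.95
tcp_pos: [567.5, -213.2, 194.0]
orientation: [2.901, -0.013, 1.196]
ft_force: [0.0, 0.7, -0.7]
finger_gap: 60.1
```

>>> {"fn": "send_rows", "kwargs": {
  "deltas": [
    [[0, 0, 0.2, 0, 0, 0, 0.3], [0, 0, 0.2, 0, 0, 0, 0.3], [0, 0, 0.2, 0, 0, 0, 0.3], [0, 0, 0.2, 0, 0, 0, 0.3], [0, 0, 0, 0, 0, 0, 0.3]]
  ]
}}

```text
clock: 11.45
tcp_pos: [596.1, -213.8, 166.2]
orientation: [2.901, -0.016, 1.198]
ft_force: [-0.5, 0.2, -0.9]
finger_gap: 59.6
```

Run:
```python
from h import *
plan([610.3,-214.9,154.6],rot(-.75,-45,-.75))
c=shot('side','s7')
b=c['img'][110:230,230:350,::-1]; cv2.imwrite('pics/s7c.png',cv2.resize(b,None,fx=5,fy=5,interpolation=cv2.INTER_CUBIC))
```

```text
t 11.45 tcp [ 596.1 -213.8  166.2] world d [ 14.2  -1.1 -11.6]
shift total/50 (start axes) [0.04 0.02 0.36]  in end axes [0.04 0.02 0.36]  turn/.12 [-0.02  0.02  0.01]
yaw -0.66 gap 59.6 F [-0.5  0.2 -0.9] T [0.04 0.37 0.04] j [-0.75  0.03  2.05  0.92  0.64  0.19]
```

View pics/s7c.png

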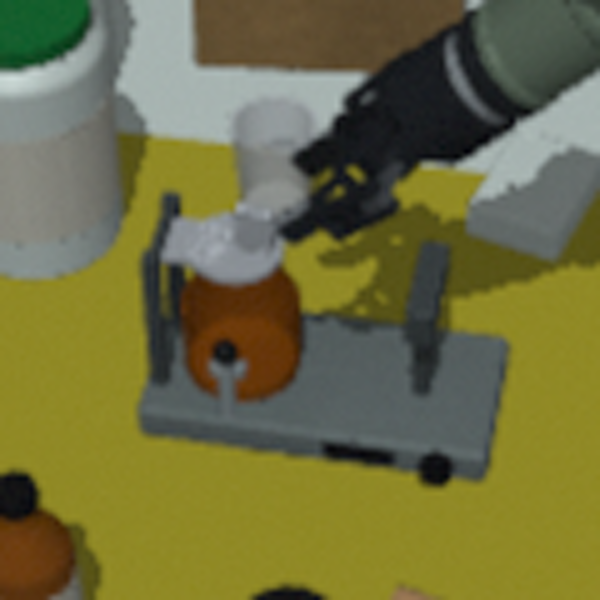

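The hand approaches at 45° toward the fin (image (250,235)), clear of the bar. Final approach and close.

>>> {"fn": "send_rows", "kwargs": {
  "deltas": [
    [[0.04, 0.02, 0.19, 0, 0, 0, 0.3], [0, 0, 0.19, 0, 0, 0, 0.3], [0, 0, 0, 0, 0, 0, 0.6], [0, 0, 0, 0, 0, 0, 1], [0, 0, 0, 0, 0, 0, 1]]
  ],
  "grip_force": 45
}}

```text
clock: 12.0
tcp_pos: [610.7, -215.6, 155.8]
orientation: [2.898, -0.017, 1.199]
ft_force: [0.6, 0.3, 0.5]
finger_gap: 16.4
```

>>> {"fn": "send_rows", "kwargs": {
  "deltas": [
    [[0, 0, 0, 0, 0, 0, 1], [0, 0, 0, 0, 0, 0, 1], [0, 0, 0, 0, 0, 0, 1], [0, 0, 0, 0, 0, 0, 1], [0, 0, 0, 0, 0, 0, 1]]
  ]
}}

```text
clock: 12.5
tcp_pos: [610.7, -215.0, 155.9]
orientation: [2.899, -0.016, 1.2]
ft_force: [-2.7, 4.5, 4.2]
finger_gap: 6.9
```

Run:
```python
from h import *
plan([610.3,-214.9,154.6],rot(-.75,-45,-.75))
o=ctrl.get_obs(); Rt=R.from_rotvec(o['orientation'])
rel=np.array(o['tcp_pos'])-[662.9,-215.6,143]; a=np.radians(-.75); ax=np.array([-np.sin(a),np.cos(a),0])
p=rel;Rc=Rt
for d in (.05,.1):
    D=R.from_rotvec(ax*d); print(d,np.round(Rt.inv().apply(D.apply(rel)-rel)/50,3),np.round((Rt.inv()*D*Rt).as_rotvec()/.12,3))
```

```text
t 12.5 tcp [ 610.7 -215.   155.9] world d [-0.4  0.1 -1.3]
shift total/50 (start axes) [-0.02 -0.    0.01]  in end axes [-0.02 -0.    0.01]  turn/.12 [-0.01  0.    0.01]
yaw -0.62 gap 6.9 F [-2.7  4.5  4.2] T [0.54 0.33 0.47] j [-0.73  0.08  2.03  0.95  0.61  0.17]
0.05 [ 0.047  0.    -0.027] [ 0.001 -0.417  0.001]
0.1 [ 0.095  0.    -0.051] [ 0.001 -0.833  0.001]
```

>>> {"fn": "send_rows", "kwargs": {
  "deltas": [
    [[0.038, 0, -0.021, 0, -0.333, 0, 1], [0.076, 0, -0.041, 0, -0.667, 0, 1], [0.076, 0, -0.041, 0, -0.667, 0, 1], [0.076, 0, -0.041, 0, -0.667, 0, 1], [0.076, 0, -0.041, 0, -0.667, 0, 1]]
  ]
}}

```text
clock: 13.0
tcp_pos: [618.3, -215.2, 173.5]
orientation: [3.07, -0.019, 0.655]
ft_force: [1.3, 5.8, -0.5]
finger_gap: 6.6
```

>>> {"fn": "send_rows", "kwargs": {
  "deltas": [
    [[0.076, 0, -0.041, 0, -0.667, 0, 1], [0.076, 0, -0.041, 0, -0.667, 0, 1], [0.076, 0, -0.041, 0, -0.667, 0, 1], [0.076, 0, -0.041, 0, -0.667, 0, 1], [0.076, 0, -0.041, 0, -0.667, 0, 1]]
  ]
}}

```text
clock: 13.5
tcp_pos: [635.1, -215.2, 189.2]
orientation: [-3.141, 0.019, -0.036]
ft_force: [1.1, 3.5, 0.4]
finger_gap: 6.7
```

```bash
cat >> h.py <<'E'
def hinge_state(th0_tilt=-45):
    o=ctrl.get_obs(); Rt=R.from_rotvec(o['orientation']); z=Rt.as_matrix()[:,2]
    tilt=np.degrees(np.arctan2(-z[0],-z[2])); rel=np.array(o['tcp_pos'])-[662.9,-215.6,143]
    a=np.radians(-.75); ax=np.array([-np.sin(a),np.cos(a),0])
    print('tilt',tilt.round(1),'r',np.hypot(rel[0],rel[2]).round(1),'ang',np.degrees(np.arctan2(rel[2],rel[0])).round(1))
    D=R.from_rotvec(ax*.08); print(np.round(Rt.inv().apply(D.apply(rel)-rel)/50,3),np.round((Rt.inv()*D*Rt).as_rotvec()/.12,3))
E
python3 - <<'E'
from h import *
plan([610.3,-214.9,154.6],rot(-.75,-45,-.75)); hinge_state()
c=shot('side','s8')
b=c['img'][90:210,230:350,::-1]; cv2.imwrite('pics/s8c.png',cv2.resize(b,None,fx=5,fy=5,interpolation=cv2.INTER_CUBIC))
E
```

```text
t 13.5 tcp [ 635.1 -215.2  189.2] world d [-24.8   0.3 -34.6]
shift total/50 (start axes) [-0.51 -0.    0.68]  in end axes [-0.84  0.    0.14]  turn/.12 [-0.01  6.35  0.01]
yaw -0.68 gap 6.7 F [1.1 3.5 0.4] T [0.62 0.14 0.  ] j [-0.46  0.4   1.32  0.01  1.4   1.12]
tilt -1.3 r 53.9 ang 121.0
[ 0.076  0.    -0.04 ] [ 0.001 -0.667  0.   ]
```

View pics/s8c.png

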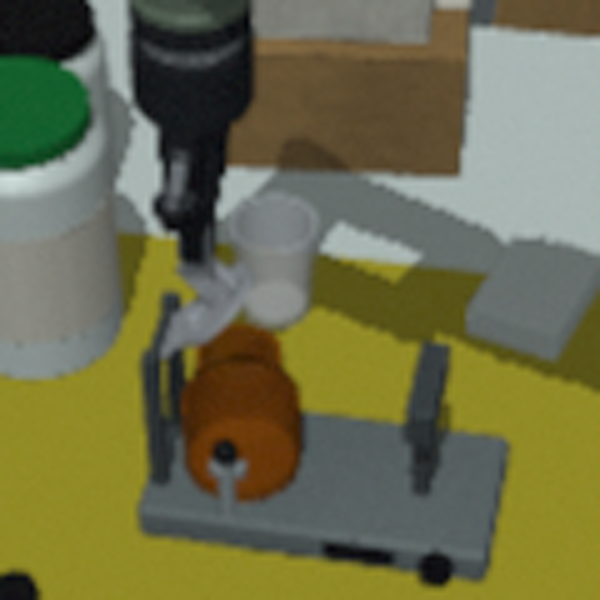

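The cover is firmly held at about 45° (disc at (205,295)), gap steady. Continuing rigidly.

>>> {"fn": "send_rows", "kwargs": {
  "deltas": [
    [[0.076, 0, -0.04, 0, -0.667, 0, 1], [0.076, 0, -0.04, 0, -0.667, 0, 1], [0.076, 0, -0.04, 0, -0.667, 0, 1], [0.076, 0, -0.04, 0, -0.667, 0, 1], [0.076, 0, -0.04, 0, -0.667, 0, 1]]
  ]
}}

```text
clock: 14.05
tcp_pos: [655.6, -215.4, 196.4]
orientation: [-3.084, 0.018, 0.586]
ft_force: [0.5, 2.7, 3.1]
finger_gap: 6.6
```

Run:
```python
from h import *
plan([610.3,-214.9,154.6],rot(-.75,-45,-.75)); hinge_state()
```

```text
t 14.05 tcp [ 655.6 -215.4  196.4] world d [-45.3   0.5 -41.8]
shift total/50 (start axes) [-0.54  0.    1.11]  in end axes [-1.23  0.   -0.05]  turn/.12 [-0.01  9.68  0.01]
yaw -0.65 gap 6.6 F [0.5 2.7 3.1] T [ 0.37  0.07 -0.17] j [-0.38  0.75  0.84 -0.14  1.91  1.18]
tilt 21.5 r 53.9 ang 97.8
[ 0.077  0.    -0.039] [ 0.001 -0.667 -0.   ]
```

>>> {"fn": "send_rows", "kwargs": {
  "deltas": [
    [[0.077, 0, -0.039, 0, -0.667, 0, 1], [0.077, 0, -0.039, 0, -0.667, 0, 1], [0, 0, 0, 0, 0, 0, 1], [0, 0, 0, 0, 0, 0, 1], [0, 0, 0, 0, 0, 0, 1]]
  ]
}}

```text
clock: 14.55
tcp_pos: [663.6, -215.6, 194.5]
orientation: [-3.026, 0.016, 0.829]
ft_force: [0.7, 4.0, -2.2]
finger_gap: 7.0
```

Run:
```python
from h import *
plan([610.3,-214.9,154.6],rot(-.75,-45,-.75)); hinge_state()
c=shot('side','s9')
b=c['img'][90:210,230:350,::-1]; cv2.imwrite('pics/s9c.png',cv2.resize(b,None,fx=5,fy=5,interpolation=cv2.INTER_CUBIC))
```

```text
t 14.55 tcp [ 663.6 -215.6  194.5] world d [-53.3   0.7 -39.9]
shift total/50 (start axes) [-0.51 -0.    1.23]  in end axes [-1.32  0.   -0.19]  turn/.12 [-1.0e-02  1.1e+01  2.0e-02]
yaw -0.61 gap 7.0 F [ 0.7  4.  -2.2] T [ 0.43 -0.6  -0.39] j [-0.35  0.91  0.61 -0.2   2.12  1.17]
tilt 30.6 r 51.5 ang 89.2
[ 0.073  0.    -0.038] [ 0.001 -0.667 -0.   ]
```

View pics/s9c.png

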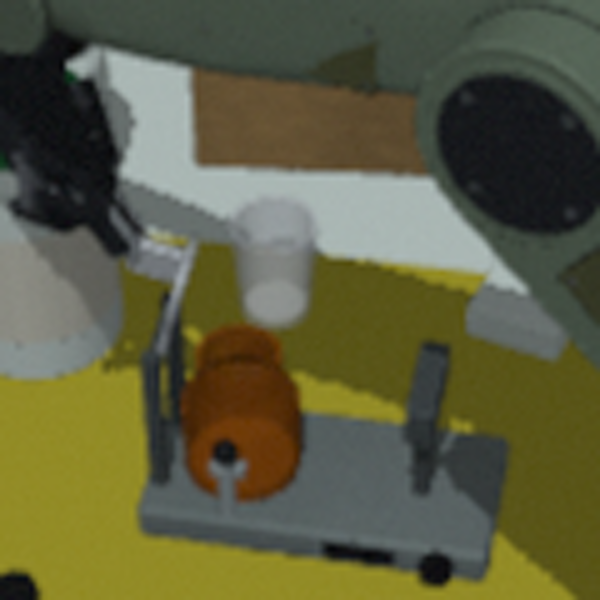

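Run:
```python
from h import *
c=dict(np.load('pics/top0.npz')); p=pts(c)
m=(p[...,2]>60)&(p[...,0]>600)&(p[...,1]>-420)&(p[...,1]<-50)
q=p[m]; 
for y in range(-420,-50,30):
    s=q[(q[:,1]>=y)&(q[:,1]<y+30)]
    if len(s): print(y,'xmin',s[:,0].min().round(),'xmax',s[:,0].max().round(),'zmax',s[:,2].max().round())
```

```text
-420 xmin 644.0 xmax 843.0 zmax 215.0
-390 xmin 600.0 xmax 854.0 zmax 215.0
-360 xmin 732.0 xmax 853.0 zmax 215.0
-330 xmin 740.0 xmax 852.0 zmax 216.0
-300 xmin 601.0 xmax 820.0 zmax 188.0
-270 xmin 600.0 xmax 667.0 zmax 155.0
-240 xmin 600.0 xmax 666.0 zmax 179.0
-210 xmin 600.0 xmax 668.0 zmax 153.0
-180 xmin 600.0 xmax 879.0 zmax 102.0
-150 xmin 810.0 xmax 882.0 zmax 174.0
-120 xmin 809.0 xmax 884.0 zmax 174.0
-90 xmin 852.0 xmax 884.0 zmax 95.0
-60 xmin 853.0 xmax 885.0 zmax 93.0
```

>>> {"fn": "send_rows", "kwargs": {
  "deltas": [
    [[0.13, 0, -0.03, 0, -0.25, 0, 1], [0.13, 0, -0.03, 0, -0.25, 0, 1], [0, 0, 0, 0, 0, 0, 1], [0, 0, 0, 0, 0, 0, 1], [0, 0, 0, 0, 0, 0, 1]]
  ],
  "grip_force": 35
}}

```text
clock: 15.1
tcp_pos: [675.3, -215.7, 191.9]
orientation: [-2.999, 0.017, 0.922]
ft_force: [-0.6, 5.3, 1.0]
finger_gap: 6.9
```

Run:
```python
from h import *
plan([610.3,-214.9,154.6],rot(-.75,-45,-.75)); hinge_state()
c=shot('side','s10')
b=c['img'][90:210,230:350,::-1]; cv2.imwrite('pics/s10c.png',cv2.resize(b,None,fx=5,fy=5,interpolation=cv2.INTER_CUBIC))
```

```text
t 15.1 tcp [ 675.3 -215.7  191.9] world d [-65.    0.8 -37.3]
shift total/50 (start axes) [-0.66 -0.    1.35]  in end axes [-1.45  0.   -0.39]  turn/.12 [-1.000e-02  1.152e+01  1.000e-02]
yaw -0.65 gap 6.9 F [-0.6  5.3  1. ] T [ 0.56 -0.06 -0.53] j [-0.34  1.01  0.47 -0.23  2.22  1.15]
tilt 34.2 r 50.4 ang 75.8
[ 0.077  0.    -0.025] [ 0.001 -0.667 -0.   ]
```

View pics/s10c.png

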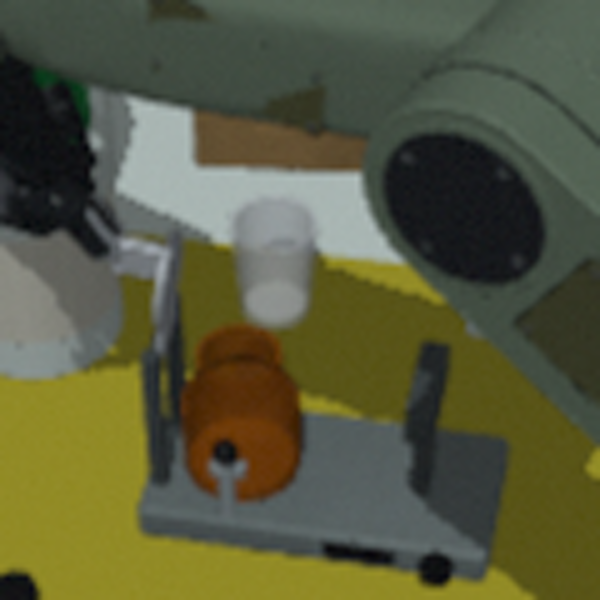

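The plate now stands nearly vertical (column 170). Going about 16 mm further over.

>>> {"fn": "send_rows", "kwargs": {
  "deltas": [
    [[0.15, 0, -0.03, 0, 0, 0, 1], [0.15, 0, -0.02, 0, 0, 0, 1], [0.05, 0, 0, 0, 0, 0, 1], [0, 0, 0, 0, 0, 0, 1], [0, 0, 0, 0, 0, 0, 1]]
  ]
}}

```text
clock: 15.65
tcp_pos: [690.7, -215.8, 184.5]
orientation: [-2.998, 0.017, 0.924]
ft_force: [-2.5, 4.8, 1.0]
finger_gap: 6.7
```

Run:
```python
from h import *
plan([610.3,-214.9,154.6],rot(-.75,-45,-.75)); hinge_state()
c=shot('side','s11')
b=c['img'][90:210,230:350,::-1]; cv2.imwrite('pics/s11c.png',cv2.resize(b,None,fx=5,fy=5,interpolation=cv2.INTER_CUBIC))
```

```text
t 15.65 tcp [ 690.7 -215.8  184.5] world d [-80.4   0.9 -29.9]
shift total/50 (start axes) [-0.99  0.    1.4 ]  in end axes [-1.56  0.   -0.72]  turn/.12 [-1.000e-02  1.153e+01  1.000e-02]
yaw -0.61 gap 6.7 F [-2.5  4.8  1. ] T [ 0.85  0.35 -0.38] j [-0.34  1.07  0.37 -0.23  2.26  1.15]
tilt 34.3 r 49.9 ang 56.1
[0.08  0.    0.003] [ 0.001 -0.667  0.   ]
```

View pics/s11c.png

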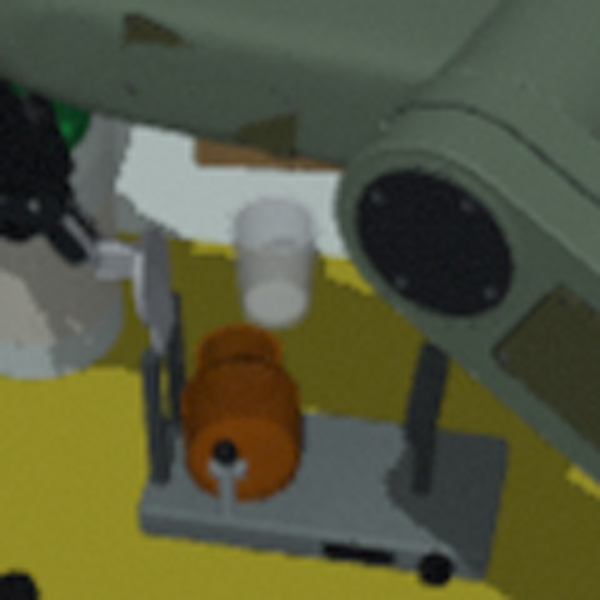

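The plate leans past vertical toward the far side. Opening, then untilting while moving away.

>>> {"fn": "send_rows", "kwargs": {
  "deltas": [
    [[0, 0, 0, 0, 0, 0, 0.5], [0, 0, 0, 0, 0, 0, 0.4], [0, 0, 0, 0, 0, 0, 0.3], [0, 0, 0, 0, 0, 0, 0.3], [0, 0, 0, 0, 0, 0, 0.3]]
  ]
}}

```text
clock: 16.2
tcp_pos: [691.6, -217.1, 184.0]
orientation: [-3.001, 0.019, 0.921]
ft_force: [0.4, -0.6, 0.2]
finger_gap: 60.0
```

Run:
```python
from h import *
plan([735,-216,205],rot(-.75)); 
rows([([735,-216.5,205],rot(-.75,0,-.75)),([735,-216,300],rot(-.75,0,-.75))],[10,5],0.3)
c=shot('side','s12')
b=c['img'][90:210,230:350,::-1]; cv2.imwrite('pics/s12c.png',cv2.resize(b,None,fx=5,fy=5,interpolation=cv2.INTER_CUBIC))
```

```text
t 16.2 tcp [ 691.6 -217.1  184. ] world d [43.4  1.1 21. ]
shift total/50 (start axes) [ 0.48 -0.03 -0.84]  in end axes [ 0.87 -0.03 -0.42]  turn/.12 [0.01 4.96 0.  ]
yaw -0.75 gap 60.0 F [ 0.4 -0.6  0.2] T [-0.04 -0.24  0.06] j [-0.34  1.07  0.37 -0.23  2.25  1.15]
[0.05, 0.0, -0.08, 0.0, 0.5, 0.0, 0.3]
[0.05, 0.0, -0.08, 0.0, 0.49, 0.0, 0.3]
[0.06, -0.01, -0.08, 0.0, 0.5, 0.0, 0.3]
[0.06, 0.0, -0.07, 0.0, 0.49, 0.0, 0.3]
[0.07, 0.0, -0.07, 0.01, 0.5, 0.0, 0.3]
[0.07, 0.0, -0.07, 0.0, 0.5, 0.0, 0.3]
[0.07, -0.01, -0.06, 0.0, 0.49, 0.0, 0.3]
[0.08, 0.0, -0.06, 0.0, 0.5, 0.0, 0.3]
[0.08, 0.0, -0.05, 0.0, 0.49, 0.0, 0.3]
[0.09, 0.0, -0.05, 0.0, 0.5, 0.0, 0.3]
[0.0, 0.0, -0.38, 0.0, 0.0, 0.0, 0.3]
[0.0, -0.01, -0.38, 0.0, 0.0, 0.0, 0.3]
[0.0, 0.0, -0.38, 0.0, 0.0, 0.0, 0.3]
[0.0, 0.0, -0.38, 0.0, 0.0, 0.0, 0.3]
[0.0, 0.0, -0.38, 0.0, 0.0, 0.0, 0.3]
```

View pics/s12c.png

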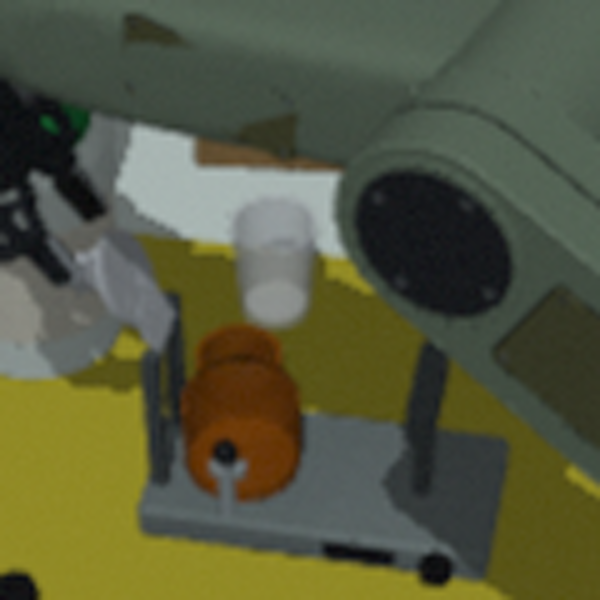

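The cover has fallen fully open (plate leaning out at (130,290)). Withdrawing the hand.

>>> {"fn": "send_rows", "kwargs": {
  "deltas": [
    [[0.07, 0, -0.12, 0, 0.4, 0, 0.3], [0.07, 0, -0.12, 0, 0.4, 0, 0.3], [0.07, 0, -0.1, 0, 0.5, 0, 0.3], [0.08, 0, -0.1, 0, 0.5, 0, 0.3], [0.08, 0, -0.1, 0, 0.5, 0, 0.3]]
  ]
}}

```text
clock: 16.75
tcp_pos: [721.2, -217.0, 199.1]
orientation: [-3.101, 0.019, 0.495]
ft_force: [0.5, -0.3, -0.1]
finger_gap: 60.0
```

>>> {"fn": "send_rows", "kwargs": {
  "deltas": [
    [[0.05, 0, -0.1, 0, 0.5, 0, 0.3], [0.05, 0, -0.1, 0, 0.5, 0, 0.3], [0.05, 0, -0.2, 0, 0.5, 0, 0.3], [0.05, 0, -0.3, 0, 0.5, 0, 0.3], [0, 0, -0.4, 0, 0.5, 0, 0.3]]
  ]
}}

```text
clock: 17.25
tcp_pos: [738.7, -216.9, 250.0]
orientation: [-3.141, 0.019, 0.031]
ft_force: [-0.1, -0.3, 0.2]
finger_gap: 59.9
```

>>> {"fn": "send_rows", "kwargs": {
  "deltas": [
    [[0, 0, -0.5, 0, 0, 0, 0.3], [0, 0, -0.5, 0, 0, 0, 0.3], [0, 0, -0.5, 0, 0, 0, 0.3], [0, 0, 0, 0, 0, 0, 0.3], [0, 0, 0, 0, 0, 0, 0.3]]
  ]
}}

```text
clock: 17.75
tcp_pos: [740.7, -217.2, 326.1]
orientation: [3.14, -0.019, -0.029]
ft_force: [0.9, 0.9, -1.2]
finger_gap: 59.5
```

Run:
```python
from h import *
plan([735,-216,205],rot(-.75)); 
c=shot('side','s13'); cv2.imwrite('pics/s13c.png',cv2.resize(c['img'][90:210,230:350,::-1],None,fx=4,fy=4))
```

```text
t 17.75 tcp [ 740.7 -217.2  326.1] world d [  -5.7    1.2 -121.1]
shift total/50 (start axes) [-0.07 -0.03  2.42]  in end axes [-0.11 -0.02  2.42]  turn/.12 [0.01 0.15 0.01]
yaw -0.68 gap 59.5 F [ 0.9  0.9 -1.2] T [ 0.04 -0.01  0.04] j [-0.39  0.62  0.73 -0.01  1.81  1.19]
```

View pics/s13c.png

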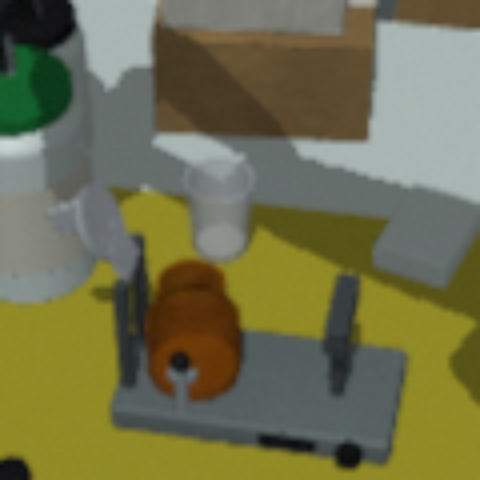

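The cover stays open (disc at (100,220)); nothing else disturbed. Now to the chute.

Run:
```python
from h import *
rows([([518.2,179,300],rot(77.8))],[15],0.3)
```

```text
[-0.3, -0.52, 0.04, -0.01, 0.01, -0.76, 0.3]
[-0.25, -0.55, 0.04, -0.01, 0.01, -0.76, 0.3]
[-0.2, -0.57, 0.03, 0.0, 0.01, -0.76, 0.3]
[-0.15, -0.59, 0.04, -0.01, 0.01, -0.76, 0.3]
[-0.1, -0.6, 0.04, -0.01, 0.01, -0.76, 0.3]
[-0.04, -0.6, 0.03, -0.01, 0.01, -0.77, 0.3]
[0.02, -0.61, 0.03, -0.01, 0.01, -0.76, 0.3]
[0.07, -0.6, 0.04, -0.01, 0.01, -0.76, 0.3]
[0.13, -0.59, 0.03, 0.0, 0.01, -0.76, 0.3]
[0.17, -0.58, 0.03, -0.01, 0.01, -0.76, 0.3]
[0.24, -0.56, 0.04, -0.01, 0.01, -0.76, 0.3]
[0.28, -0.53, 0.03, -0.01, 0.01, -0.76, 0.3]
[0.32, -0.51, 0.03, -0.01, 0.01, -0.76, 0.3]
[0.38, -0.48, 0.03, -0.01, 0.01, -0.76, 0.3]
[0.41, -0.44, 0.03, 0.0, 0.01, -0.76, 0.3]
```

>>> {"fn": "send_rows", "kwargs": {
  "deltas": [
    [[-0.3, -0.52, 0.04, -0.01, 0.01, -0.76, 0.3], [-0.25, -0.55, 0.04, -0.01, 0.01, -0.76, 0.3], [-0.2, -0.57, 0.03, 0, 0.01, -0.76, 0.3], [-0.15, -0.59, 0.04, -0.01, 0.01, -0.76, 0.3], [-0.1, -0.6, 0.04, -0.01, 0.01, -0.76, 0.3]]
  ]
}}

```text
clock: 18.3
tcp_pos: [664.5, -83.8, 313.9]
orientation: [-3.062, -0.697, 0.028]
ft_force: [0.2, 1.0, 0.5]
finger_gap: 59.8
```

>>> {"fn": "send_rows", "kwargs": {
  "deltas": [
    [[-0.04, -0.6, 0.03, -0.01, 0.01, -0.77, 0.3], [0.02, -0.61, 0.03, -0.01, 0.01, -0.76, 0.3], [0.07, -0.6, 0.04, -0.01, 0.01, -0.76, 0.3], [0.13, -0.59, 0.03, 0, 0.01, -0.76, 0.3], [0.17, -0.58, 0.03, -0.01, 0.01, -0.76, 0.3]]
  ]
}}

```text
clock: 18.8
tcp_pos: [590.4, 47.9, 306.3]
orientation: [-2.824, -1.373, 0.017]
ft_force: [0.1, 1.0, -0.0]
finger_gap: 59.5
```

>>> {"fn": "send_rows", "kwargs": {
  "deltas": [
    [[0.24, -0.56, 0.04, -0.01, 0.01, -0.76, 0.3], [0.28, -0.53, 0.03, -0.01, 0.01, -0.76, 0.3], [0.32, -0.51, 0.03, -0.01, 0.01, -0.76, 0.3], [0.38, -0.48, 0.03, -0.01, 0.01, -0.76, 0.3], [0.41, -0.44, 0.03, 0, 0.01, -0.76, 0.3]]
  ]
}}

```text
clock: 19.3
tcp_pos: [516.5, 179.5, 298.3]
orientation: [-2.441, -1.976, 0.005]
ft_force: [-0.1, -0.0, 0.4]
finger_gap: 59.7
```

>>> {"fn": "send_rows", "kwargs": {
  "deltas": [
    [[0, 0, 0, 0, 0, 0, 0.3], [0, 0, 0, 0, 0, 0, 0.3], [0, 0, 0, 0, 0, 0, 0.3], [0, 0, 0, 0, 0, 0, 0.3], [0, 0, 0, 0, 0, 0, 0.3]]
  ]
}}

```text
clock: 19.8
tcp_pos: [519.0, 177.9, 300.9]
orientation: [2.446, 1.969, 0.0]
ft_force: [0.7, -0.1, -0.2]
finger_gap: 59.6
```

Run:
```python
from h import *
c=shot('wrist','w14'); plan([518.2,179,109],rot(77.8))
c=shot('top','t14')
```

```text
t 19.85 tcp [519. 178. 301.] world d [  -0.8    1.  -192. ]
shift total/50 (start axes) [ 0.02 -0.03  3.84]  in end axes [ 0.02 -0.02  3.84]  turn/.12 [ 0.01  0.   -0.02]
yaw 77.69 gap 59.7 F [-0.4 -0.1  0.3] T [0.03 0.   0.03] j [ 0.17  0.09  1.47 -0.    1.58  0.39]
```

View pics/w14.png

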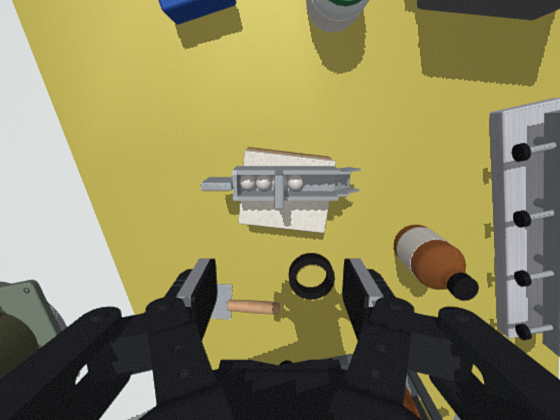

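The chute is level across the view, bridge at (280,185), tail (217,184), spout (350,183). Measuring the bridge once more.

Run:
```python
from h import *
def rect(P):
    (c,s,a)=cv2.minAreaRect(P[:,:2].astype(np.float32)); return np.round(c,1),np.round(s,1),round(a,2),len(P),P[:,2].mean().round(1)
c=dict(np.load('pics/w14.npz')); p=pts(c); z=p[...,2]; v,u=np.mgrid[:420,:560]
C=(u>190)&(u<370)&(v>140)&(v<240)
for zz,w in((102,3),(110,2),(144,4)):
    q=p[C&(abs(z-zz)<w)]; print('ch z',zz,rect(q),np.percentile(q[:,2],[10,50,90]).round(1))
q=p[C&(z>95)]; print('all',rect(q)); print(np.median(z[100:130,150:300]))
t=p[C&(u<232)&(z>104)];print('tail',rect(t))
```

```text
ch z 102 (array([509.8, 180.4]), array([ 36.2, 159.3]), 77.71, 1094, np.float64(101.1)) [100.  101.1 102.2]
ch z 110 (array([478.8, 192.1]), array([13.7, 96.5]), 86.84, 226, np.float64(109.1)) [108.3 109.1 110. ]
ch z 144 (array([518.6, 179. ]), array([35. ,  9.5]), 77.85, 316, np.float64(142.9)) [141.8 143.  143.9]
all (array([514.7, 204.6]), array([ 85.6, 160.1]), 77.71, 1829, np.float64(121.6))
0.025235986494806184
tail (array([486.1, 209.9]), array([113.9,  26.6]), 22.94, 291, np.float64(129.9))
```

>>> {"fn": "send_rows", "kwargs": {
  "deltas": [
    [[0.02, -0.02, 0.5, 0, 0, 0, 0.3], [0, 0, 0.7, 0, 0, 0, 0.3], [0, 0, 0.8, 0, 0, 0, 0.3], [0, 0, 0.6, 0, 0, 0, 0.3], [0, 0, 0.4, 0, 0, 0, 0.3]]
  ]
}}

```text
clock: 20.4
tcp_pos: [516.5, 179.2, 148.2]
orientation: [-2.446, -1.971, 0.005]
ft_force: [0.7, -0.5, 0.3]
finger_gap: 59.5
```

>>> {"fn": "send_rows", "kwargs": {
  "deltas": [
    [[0, 0, 0.3, 0, 0, 0, 0.3], [0, 0, 0.3, 0, 0, 0, 0.3], [0, 0, 0.2, 0, 0, 0, 0.3], [0, 0, 0, 0, 0, 0, 0.3], [0, 0, 0, 0, 0, 0, 0.3]]
  ]
}}

```text
clock: 20.9
tcp_pos: [518.5, 179.7, 111.5]
orientation: [2.444, 1.971, 0.002]
ft_force: [0.6, 0.1, 0.1]
finger_gap: 59.7
```

Run:
```python
from h import *
plan([518.6,179,107.5],rot(77.75)); shot('wrist','w15')
```

```text
t 20.9 tcp [518.5 179.7 111.5] world d [ 0.1 -0.7 -4. ]
shift total/50 (start axes) [-0.01  0.    0.08]  in end axes [-0.01  0.    0.08]  turn/.12 [0.02 0.   0.  ]
yaw 77.76 gap 59.7 F [0.6 0.1 0.1] T [ 0.05 -0.01  0.04] j [ 0.18  0.24  1.7  -0.    1.2   0.39]
```

View pics/w15.png

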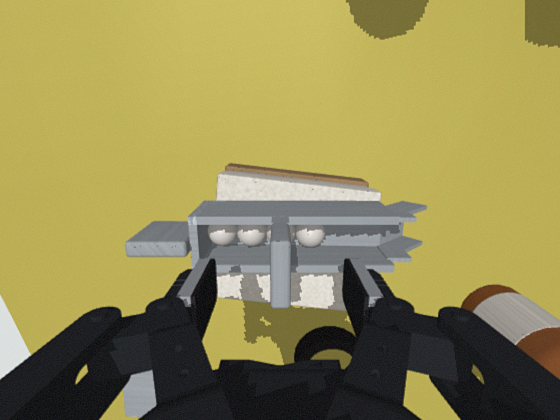

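The bridge (281,262) lies centred between the pads (215 and 345). Lowering 4 mm and gripping firmly.

>>> {"fn": "send_rows", "kwargs": {
  "deltas": [
    [[-0.01, 0, 0.08, 0, 0, 0, 0.3], [0, 0, 0, 0, 0, 0, 0.6], [0, 0, 0, 0, 0, 0, 1], [0, 0, 0, 0, 0, 0, 1], [0, 0, 0, 0, 0, 0, 1]]
  ],
  "grip_force": 90
}}

```text
clock: 21.45
tcp_pos: [518.6, 179.3, 107.5]
orientation: [2.443, 1.971, 0.003]
ft_force: [0.8, -0.8, 0.2]
finger_gap: 6.5
```

>>> {"fn": "send_rows", "kwargs": {
  "deltas": [
    [[0, 0, 0, 0, 0, 0, 1], [0, 0, 0, 0, 0, 0, 1], [0, 0, 0, 0, 0, 0, 1], [0, 0, -0.1, 0, 0, 0, 1], [0, 0, -0.2, 0, 0, 0, 1]]
  ]
}}

```text
clock: 21.95
tcp_pos: [515.7, 179.0, 120.6]
orientation: [-2.444, -1.971, 0.006]
ft_force: [-0.6, -0.3, -3.3]
finger_gap: 6.8
```

>>> {"fn": "send_rows", "kwargs": {
  "deltas": [
    [[0, 0, -0.3, 0, 0, 0, 1], [0, 0, -0.4, 0, 0, 0, 1], [0, 0, -0.2, 0, 0, 0, 1], [0, 0, 0, 0, 0, 0, 1], [0, 0, 0, 0, 0, 0, 1]]
  ]
}}

```text
clock: 22.45
tcp_pos: [517.4, 179.3, 166.8]
orientation: [2.445, 1.972, -0.0]
ft_force: [-0.0, -1.0, -3.3]
finger_gap: 6.9
```

Run:
```python
from h import *
plan([518.6,179,107.5],rot(77.75)); shot('wrist','w16'); c=shot('side','s16'); cv2.imwrite('pics/s16c.png',cv2.resize(c['img'][190:310,210:340,::-1],None,fx=5,fy=5))
```

```text
t 22.45 tcp [517.4 179.3 166.8] world d [  1.2  -0.3 -59.3]
shift total/50 (start axes) [0.   0.02 1.19]  in end axes [-0.    0.02  1.19]  turn/.12 [0.01 0.01 0.  ]
yaw 77.78 gap 6.9 F [-0.  -1.  -3.3] T [0.03 0.05 0.05] j [ 0.18  0.18  1.65 -0.    1.31  0.39]
```

View pics/w16.png

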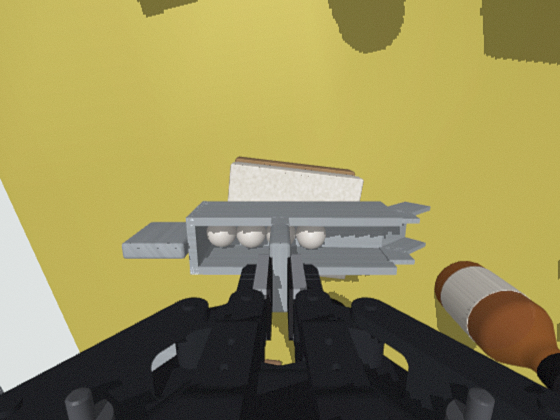

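View pics/s16c.png

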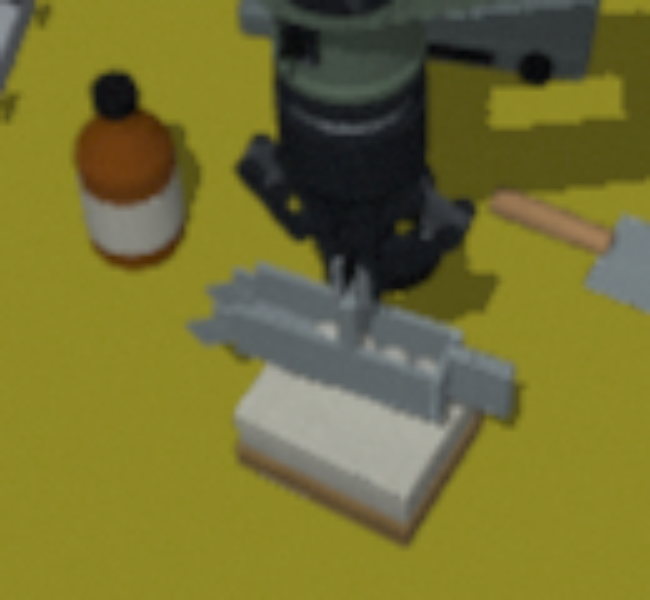

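The chute is lifted level with all balls at the rear (force 3.3 N, matching the mass). Raising and carrying across.

Run:
```python
from h import *
T=rot(89.25)
rows([([517.4,179.3,245],rot(77.8)),([517.4,179-393*.12,245],rot(79.2)),([517.5,-213.8+47,245],rot(87.9)),([517.5,-213.8,245],T)],[5,3,12,3],1)
```

```text
[0.0, 0.0, -0.32, 0.0, 0.0, 0.0, 1]
[0.0, 0.0, -0.31, 0.0, 0.0, 0.0, 1]
[0.0, 0.01, -0.32, -0.01, 0.01, 0.0, 1]
[0.0, 0.0, -0.32, 0.0, 0.0, 0.0, 1]
[0.0, 0.0, -0.31, 0.0, 0.0, 0.0, 1]
[-0.31, 0.07, 0.0, 0.0, 0.0, -0.07, 1]
[-0.31, 0.06, 0.0, 0.0, 0.0, -0.07, 1]
[-0.31, 0.06, 0.0, 0.0, 0.0, -0.07, 1]
[-0.49, 0.09, 0.0, 0.0, 0.0, -0.11, 1]
[-0.49, 0.09, 0.0, 0.0, 0.0, -0.1, 1]
[-0.49, 0.08, 0.0, 0.0, 0.0, -0.11, 1]
[-0.49, 0.08, 0.0, 0.0, 0.0, -0.1, 1]
[-0.49, 0.07, 0.0, 0.0, 0.0, -0.11, 1]
[-0.5, 0.06, 0.0, 0.0, 0.0, -0.1, 1]
[-0.49, 0.05, 0.0, 0.0, 0.0, -0.11, 1]
[-0.5, 0.05, 0.0, 0.0, 0.0, -0.1, 1]
[-0.49, 0.05, 0.0, 0.0, 0.0, -0.11, 1]
[-0.5, 0.04, 0.0, 0.0, 0.0, -0.1, 1]
[-0.49, 0.03, 0.0, 0.0, 0.0, -0.11, 1]
[-0.5, 0.02, 0.0, 0.0, 0.0, -0.1, 1]
[-0.31, 0.01, 0.0, 0.0, 0.0, -0.07, 1]
[-0.32, 0.01, 0.0, 0.0, 0.0, -0.06, 1]
[-0.31, 0.01, 0.0, 0.0, 0.0, -0.07, 1]
```

>>> {"fn": "send_rows", "kwargs": {
  "deltas": [
    [[0, 0, -0.2, 0, 0, 0, 1], [0, 0, -0.4, 0, 0, 0, 1], [0, 0, -0.4, 0, 0, 0, 1], [0, 0, -0.4, 0, 0, 0, 1], [0, 0, -0.16, 0, 0, 0, 1]]
  ]
}}

```text
clock: 23.05
tcp_pos: [519.1, 179.6, 247.7]
orientation: [2.443, 1.97, 0.006]
ft_force: [-0.4, 0.1, -3.6]
finger_gap: 7.1
```

>>> {"fn": "send_rows", "kwargs": {
  "deltas": [
    [[-0.15, 0.03, 0, 0, 0, -0.03, 1], [-0.3, 0.06, 0, 0, 0, -0.08, 1], [-0.48, 0.1, 0, 0, 0, -0.1, 1], [-0.49, 0.09, 0, 0, 0, -0.11, 1], [-0.49, 0.09, 0, 0, 0, -0.1, 1]]
  ]
}}

```text
clock: 23.55
tcp_pos: [516.3, 80.8, 243.4]
orientation: [-2.394, -2.034, 0.004]
ft_force: [0.4, -0.2, -2.4]
finger_gap: 6.8
```

>>> {"fn": "send_rows", "kwargs": {
  "deltas": [
    [[-0.49, 0.08, 0, 0, 0, -0.11, 1], [-0.49, 0.08, 0, 0, 0, -0.1, 1], [-0.49, 0.07, 0, 0, 0, -0.11, 1], [-0.5, 0.06, 0, 0, 0, -0.1, 1], [-0.49, 0.05, 0, 0, 0, -0.11, 1]]
  ]
}}

```text
clock: 24.05
tcp_pos: [516.3, -43.4, 243.5]
orientation: [-2.328, -2.108, 0.002]
ft_force: [0.3, -0.3, -3.2]
finger_gap: 7.1
```

>>> {"fn": "send_rows", "kwargs": {
  "deltas": [
    [[-0.5, 0.05, 0, 0, 0, -0.1, 1], [-0.49, 0.05, 0, 0, 0, -0.11, 1], [-0.5, 0.04, 0, 0, 0, -0.1, 1], [-0.49, 0.03, 0, 0, 0, -0.11, 1], [-0.49, 0.02, 0, 0, 0, -0.1, 1]]
  ]
}}

```text
clock: 24.55
tcp_pos: [516.5, -167.0, 243.5]
orientation: [-2.261, -2.179, 0.001]
ft_force: [0.3, -0.2, -2.7]
finger_gap: 6.7
```

>>> {"fn": "send_rows", "kwargs": {
  "deltas": [
    [[-0.48, 0.01, 0, 0, 0, -0.1, 1], [-0.3, 0.01, 0, 0, 0, -0.1, 1], [-0.15, 0.01, 0, 0, 0, -0.03, 1], [0, 0, 0, 0, 0, 0, 1], [0, 0, 0, 0, 0, 0, 1]]
  ]
}}

```text
clock: 25.05
tcp_pos: [517.6, -211.8, 244.6]
orientation: [-2.232, -2.211, -0.001]
ft_force: [-0.5, 0.3, -2.7]
finger_gap: 6.6
```

Run:
```python
from h import *
plan([517.5,-213.8,182.5],rot(89.25)); shot('wrist','w17'); c=shot('side','s17'); cv2.imwrite('pics/s17c.png',cv2.resize(c['img'][90:210,220:350,::-1],None,fx=5,fy=5)); c=shot('top','t17'); cv2.imwrite('pics/t17c.png',cv2.resize(c['img'][140:260,325:415,::-1],None,fx=5,fy=5))
```

```text
t 25.05 tcp [ 517.6 -211.8  244.6] world d [ -0.1  -2.  -62.1]
shift total/50 (start axes) [-0.04 -0.    1.24]  in end axes [-0.04 -0.    1.24]  turn/.12 [ 0.   -0.01  0.03]
yaw 89.46 gap 6.6 F [-0.5  0.3 -2.7] T [-0.02 -0.02  0.  ] j [-0.54  0.14  1.53  0.    1.47 -0.53]
```

View pics/w17.png

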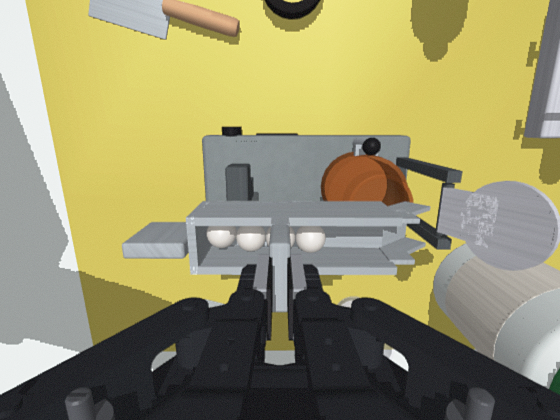

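View pics/s17c.png

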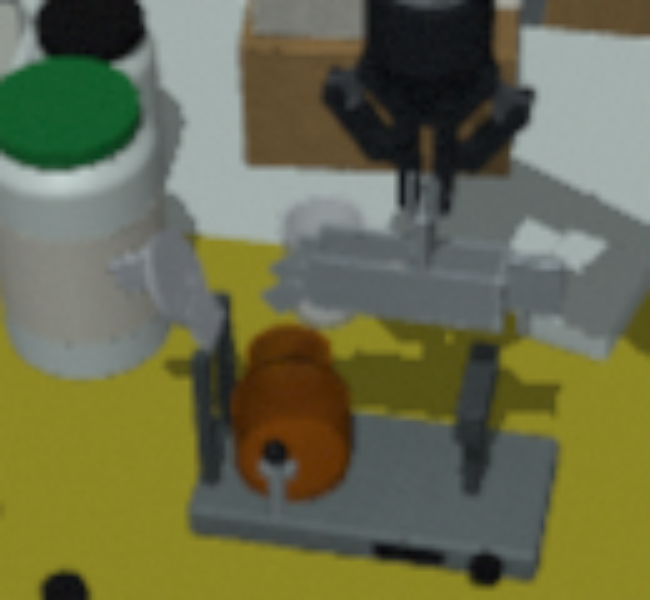

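Level above the stand, balls at the rear; jar mouth visible at (355,185). Checking the mouth centre and the chute's own position in the hand.

Run:
```python
from h import *
def rect(P):
    (c,s,a)=cv2.minAreaRect(P[:,:2].astype(np.float32)); return np.round(c,1),np.round(s,1),round(a,2),len(P),P[:,2].mean().round(1)
v,u=np.mgrid[:420,:560]
for f,box in(('w4',(225,340,105,190)),('s13',(250,300,145,175)),('w17',(315,412,148,215))):
    c=dict(np.load('pics/%s.npz'%f)); p=pts(c); z=p[...,2]
    m=(u>box[0])&(u<box[1])&(v>box[2])&(v<box[3])&(abs(z-135)<4)
    q=p[m]; print(f,len(q))
    if len(q)>5:
        d=np.hypot(q[:,0]-609,q[:,1]+215); q=q[(d>20)&(d<36)]
        A=np.c_[2*q[:,:2],np.ones(len(q))]; s=np.linalg.lstsq(A,(q[:,:2]**2).sum(1),rcond=None)[0]; print('circle',s[:2].round(1),np.sqrt(s[2]+s[0]**2+s[1]**2).round(1),len(q),'z',np.median(q[:,2]).round(1), q.min(0).round(),q.max(0).round())
c=dict(np.load('pics/w17.npz')); p=pts(c); z=p[...,2]
C=(u>110)&(u<440)&(v>190)&(v<285)
q=p[C&(abs(z-239)<5)]; print('walls',rect(q),q.min(0).round(1),q.max(0).round(1))
q=p[C&(u<190)&(z>225)]; print('tail',rect(q),q[:,0].min())
q=p[(u>390)&(u<432)&(v>195)&(v<270)&(z>180)&(z<245)]; print('cheek',q.min(0).round(1),q.max(0).round(1))
```

```text
w4 849
circle [ 608.9 -215.3] 27.6 849 z 134.1 [ 580. -245.  131.] [ 617. -186.  136.]
s13 54
circle [ 609.3 -210.9] 27.8 44 z 132.9 [ 580. -241.  131.] [ 638. -181.  138.]
w17 411
circle [ 608.7 -214.4] 27.2 411 z 133.9 [ 580. -212.  131.] [ 637. -186.  136.]
walls (array([ 508.2, -212.6]), array([ 36.8, 160.4]), 89.52, 4267, np.float64(238.0)) [ 428.1 -231.5  234. ] [ 588.3 -193.9  244. ]
tail (array([ 480.2, -190. ]), array([114.7,  31.6]), 35.21, 1798, np.float64(244.8)) 427.43703366809217
cheek [ 581.5 -229.1  186.2] [ 622.9 -195.2  239.9]
```

>>> {"fn": "send_rows", "kwargs": {
  "deltas": [
    [[-0.03, 0, 0.15, 0, 0, 0.03, 1], [0, 0, 0.3, 0, 0, 0, 1], [0, 0, 0.3, 0, 0, 0, 1], [0, 0, 0.25, 0, 0, 0, 1], [0, 0, 0.1, 0, 0, 0, 1]]
  ]
}}

```text
clock: 25.7
tcp_pos: [516.5, -213.0, 187.2]
orientation: [-2.233, -2.205, 0.001]
ft_force: [-0.4, 0.1, -2.9]
finger_gap: 6.9
```

>>> {"fn": "send_rows", "kwargs": {
  "deltas": [
    [[0, 0, 0, 0, 0, 0, 1], [0, 0, 0, 0, 0, 0, 1], [0, 0, 0, 0, 0, 0, 1], [0, 0, 0, 0, 0, 0, 1], [0, 0, 0, 0, 0, 0, 1]]
  ]
}}

```text
clock: 26.2
tcp_pos: [518.4, -214.3, 191.1]
orientation: [2.234, 2.205, 0.001]
ft_force: [0.9, 1.1, -3.0]
finger_gap: 6.9
```

Run:
```python
from h import *
plan([517.5,-213.8,182.5],rot(89.25)); shot('wrist','w18'); c=shot('side','s18'); cv2.imwrite('pics/s18c.png',cv2.resize(c['img'][90:210,220:350,::-1],None,fx=5,fy=5))
```

```text
t 26.2 tcp [ 518.4 -214.3  191.1] world d [-0.9  0.5 -8.6]
shift total/50 (start axes) [ 0.01 -0.02  0.17]  in end axes [ 0.01 -0.02  0.17]  turn/.12 [0.02 0.01 0.  ]
yaw 89.26 gap 6.9 F [ 0.9  1.1 -3. ] T [0.04 0.01 0.02] j [-0.55  0.18  1.59  0.    1.36 -0.53]
```

View pics/w18.png

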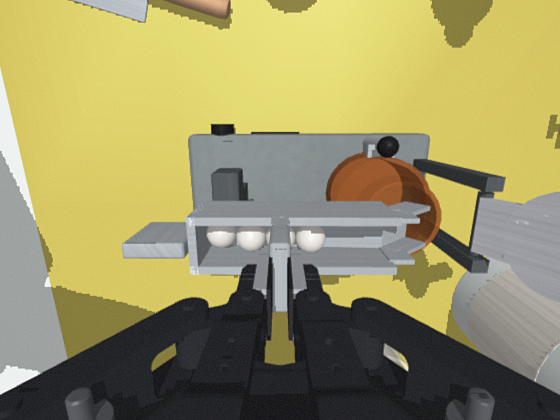

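View pics/s18c.png

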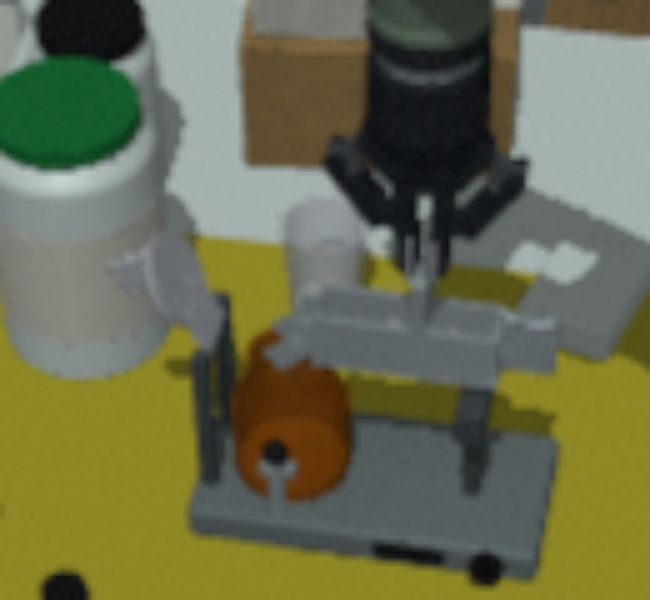

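Spout lies over the mouth, chute level. Lowering slowly until contact.

>>> {"fn": "send_rows", "kwargs": {
  "deltas": [
    [[0, 0, 0.04, 0, 0, 0, 1], [0, 0, 0.04, 0, 0, 0, 1], [0, 0, 0.03, 0, 0, 0, 1], [0, 0, 0.02, 0, 0, 0, 1], [0, 0, 0, 0, 0, 0, 1]]
  ]
}}

```text
clock: 26.8
tcp_pos: [517.9, -213.9, 183.6]
orientation: [2.235, 2.206, 0.0]
ft_force: [0.1, -0.2, -3.3]
finger_gap: 6.7
```

>>> {"fn": "send_rows", "kwargs": {
  "deltas": [
    [[0, 0, 0.02, 0, 0, 0, 1], [0, 0, 0.02, 0, 0, 0, 1], [0, 0, 0, 0, 0, 0, 1], [0, 0, 0, 0, 0, 0, 1], [0, 0, 0, 0, 0, 0, 1]]
  ]
}}

```text
clock: 27.3
tcp_pos: [518.6, -214.2, 182.5]
orientation: [2.234, 2.205, 0.002]
ft_force: [2.0, 0.6, -0.0]
finger_gap: 7.0
```

Run:
```python
from h import *
plan([517.5,-213.8,182.5],rot(89.25))
```

```text
t 27.3 tcp [ 518.6 -214.2  182.5] world d [-1.1  0.4 -0. ]
shift total/50 (start axes) [ 0.01 -0.02  0.  ]  in end axes [ 0.01 -0.02  0.  ]  turn/.12 [0.02 0.01 0.  ]
yaw 89.26 gap 7.0 F [ 2.   0.6 -0. ] T [ 0.01 -0.16  0.02] j [-0.55  0.19  1.6   0.    1.34 -0.53]
```

>>> {"fn": "send_rows", "kwargs": {
  "deltas": [
    [[0, 0, 0.01, 0, 0, 0, 1], [0, 0, 0, 0, 0, 0, 0.85], [0, 0, 0, 0, 0, 0, 0.7], [0, 0, 0, 0, 0, 0, 0.5], [0, 0, 0, 0, 0, 0, 0.5]]
  ]
}}

```text
clock: 27.8
tcp_pos: [517.9, -214.0, 181.2]
orientation: [2.235, 2.206, 0.0]
ft_force: [0.2, -0.4, 0.6]
finger_gap: 42.8
```

>>> {"fn": "send_rows", "kwargs": {
  "deltas": [
    [[0, 0, -0.2, 0, 0, 0, 0.5], [0, 0, -0.4, 0, 0, 0, 0.5], [0, 0, -0.6, 0, 0, 0, 0.5], [0, 0, -0.6, 0, 0, 0, 0.5], [0, 0, -0.4, 0, 0, 0, 0.5]]
  ]
}}

```text
clock: 28.3
tcp_pos: [518.8, -214.5, 295.0]
orientation: [2.232, 2.203, 0.002]
ft_force: [0.5, -0.4, -0.3]
finger_gap: 42.9
```

Run:
```python
from h import *
plan([443,-212.8,280],rot(-.75)); shot('wrist','w19'); c=shot('side','s19'); cv2.imwrite('pics/s19c.png',cv2.resize(c['img'][90:210,220:350,::-1],None,fx=5,fy=5))
```

```text
t 28.3 tcp [ 518.8 -214.5  295. ] world d [-75.8   1.7 -15. ]
shift total/50 (start axes) [ 0.02 -1.52  0.29]  in end axes [-1.52 -0.01  0.3 ]  turn/.12 [ 5.000e-02 -1.000e-02  1.309e+01]
yaw 89.26 gap 42.9 F [ 0.5 -0.4 -0.3] T [0.03 0.   0.03] j [-0.55  0.12  1.46  0.    1.56 -0.53]
```

View pics/w19.png

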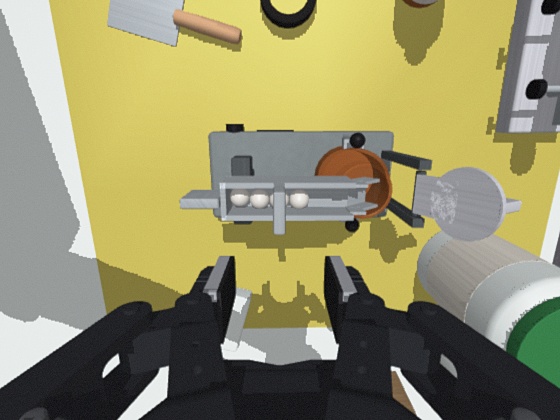

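View pics/s19c.png

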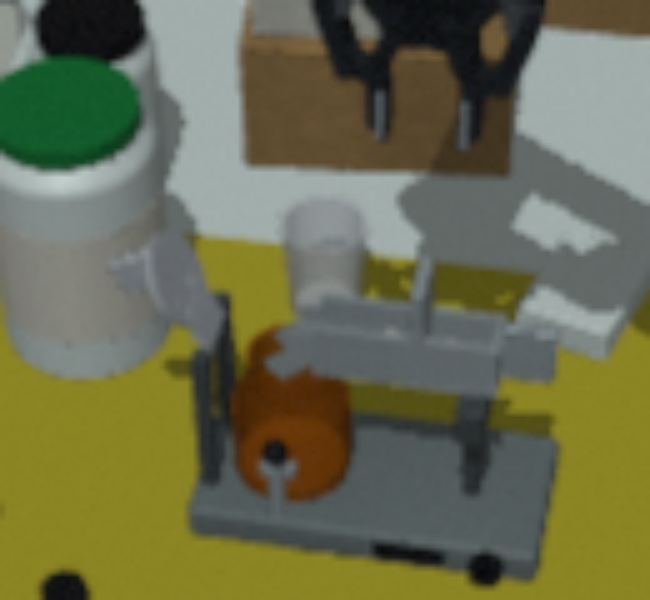

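The chute rests level with its spout in the mouth, four balls at the rear. Measuring the tail and moving above it.

Run:
```python
from h import *
def rect(P):
    (c,s,a)=cv2.minAreaRect(P[:,:2].astype(np.float32)); return np.round(c,1),np.round(s,1),round(a,2),len(P),P[:,2].mean().round(1)
v,u=np.mgrid[:420,:560]
c=dict(np.load('pics/w19.npz')); p=pts(c); z=p[...,2]
C=(u>170)&(u<400)&(v>165)&(v<240)
for n,zz,w in(('wall',177,3),('bridge',219,4)):
    q=p[C&(abs(z-zz)<w)]; print(n,rect(q),q.min(0).round(1),q.max(0).round(1))
q=p[C&(u<219)&(z>180)]; print('tail',rect(q))
for n,uu in(('rear',(222,260)),('front',(300,340))):
    q=p[(u>uu[0])&(u<uu[1])&(v>175)&(v<215)&(z>171)&(z<182)]; print(n,'wall top z',np.percentile(q[:,2],[20,50,80]).round(1))
rows([([443.5,-212.8,260],rot(-.75))],[15],0.3)
```

```text
wall (array([ 509.9, -215.1]), array([ 36.3, 158.7]), 89.37, 1670, np.float64(176.2)) [ 430.6 -234.   174. ] [ 589.3 -196.5  179.9]
bridge (array([ 518.9, -214.8]), array([35.1,  9.9]), 89.04, 542, np.float64(217.9)) [ 513.7 -232.4  215. ] [ 523.9 -197.3  220.1]
tail (array([ 479.9, -190.1]), array([114.1,  27. ]), 35.37, 435, np.float64(190.3))
rear wall top z [174.7 176.  176.7]
front wall top z [173.  175.9 176.6]
[0.0, -0.1, 0.05, 0.01, 0.0, 0.87, 0.3]
[-0.01, -0.1, 0.05, 0.0, 0.0, 0.88, 0.3]
[-0.02, -0.11, 0.04, 0.01, 0.0, 0.87, 0.3]
[-0.03, -0.09, 0.05, 0.0, -0.01, 0.87, 0.3]
[-0.04, -0.1, 0.05, 0.01, 0.0, 0.87, 0.3]
[-0.04, -0.09, 0.05, 0.01, 0.0, 0.88, 0.3]
[-0.06, -0.08, 0.05, 0.0, 0.0, 0.87, 0.3]
[-0.07, -0.08, 0.04, 0.01, 0.0, 0.87, 0.3]
[-0.08, -0.07, 0.05, 0.01, -0.01, 0.87, 0.3]
[-0.08, -0.06, 0.05, 0.0, 0.0, 0.88, 0.3]
[-0.08, -0.06, 0.05, 0.01, 0.0, 0.87, 0.3]
[-0.1, -0.04, 0.05, 0.01, 0.0, 0.87, 0.3]
[-0.09, -0.03, 0.05, 0.0, 0.0, 0.88, 0.3]
[-0.1, -0.03, 0.04, 0.01, 0.0, 0.87, 0.3]
[-0.1, -0.01, 0.05, 0.0, -0.01, 0.87, 0.3]
```

>>> {"fn": "send_rows", "kwargs": {
  "deltas": [
    [[0, -0.1, 0, 0, 0, 0.87, 0.3], [-0.01, -0.1, 0, 0, 0, 0.88, 0.3], [-0.02, -0.1, 0, 0, 0, 0.87, 0.3], [-0.03, -0.09, 0, 0, 0, 0.87, 0.3], [-0.04, -0.09, 0, 0, 0, 0.87, 0.3]]
  ]
}}

```text
clock: 28.9
tcp_pos: [492.3, -213.2, 289.8]
orientation: [-2.733, -1.547, 0.001]
ft_force: [0.8, -1.7, 0.1]
finger_gap: 59.6
```

>>> {"fn": "send_rows", "kwargs": {
  "deltas": [
    [[-0.04, -0.09, 0, 0, 0, 0.88, 0.3], [-0.06, -0.08, 0, 0, 0, 0.87, 0.3], [-0.07, -0.08, 0, 0, 0, 0.87, 0.3], [-0.08, -0.07, 0.05, 0, 0, 0.87, 0.3], [-0.08, -0.06, 0.1, 0, 0, 0.88, 0.3]]
  ]
}}

```text
clock: 29.4
tcp_pos: [467.0, -212.5, 282.8]
orientation: [3.042, 0.786, 0.0]
ft_force: [0.8, -0.0, 0.2]
finger_gap: 60.1
```

>>> {"fn": "send_rows", "kwargs": {
  "deltas": [
    [[-0.08, -0.06, 0.1, 0, 0, 0.87, 0.3], [-0.1, -0.04, 0.2, 0, 0, 0.87, 0.3], [-0.09, -0.03, 0.2, 0, 0, 0.88, 0.3], [-0.1, -0.03, 0.2, 0, 0, 0.87, 0.3], [-0.1, 0, 0.2, 0, 0, 0.87, 0.3]]
  ]
}}

```text
clock: 29.9
tcp_pos: [441.5, -211.5, 237.0]
orientation: [-3.141, 0.027, 0.001]
ft_force: [0.1, -0.7, 0.3]
finger_gap: 59.7
```

>>> {"fn": "send_rows", "kwargs": {
  "deltas": [
    [[0, 0, 0, 0, 0, 0, 0.3], [0, 0, 0, 0, 0, 0, 0.3], [0, 0, 0, 0, 0, 0, 0.3], [0, 0, 0, 0, 0, 0, 0.3], [0, 0, 0, 0, 0, 0, 0.3]]
  ]
}}

```text
clock: 30.4
tcp_pos: [442.9, -212.3, 239.3]
orientation: [3.14, -0.019, 0.003]
ft_force: [0.4, -0.3, -0.2]
finger_gap: 59.8
```

Run:
```python
from h import *
plan([444.5,-214,148],rot(-.75)); c=shot('wrist','w20')
```

```text
t 30.4 tcp [ 442.9 -212.3  239.3] world d [  1.6  -1.7 -91.3]
shift total/50 (start axes) [0.03 0.03 1.83]  in end axes [0.03 0.03 1.83]  turn/.12 [ 0.01 -0.02  0.01]
yaw -0.7 gap 59.8 F [ 0.4 -0.3 -0.2] T [0.03 0.   0.  ] j [-0.62 -0.    1.7   0.    1.45  0.96]
```

View pics/w20.png

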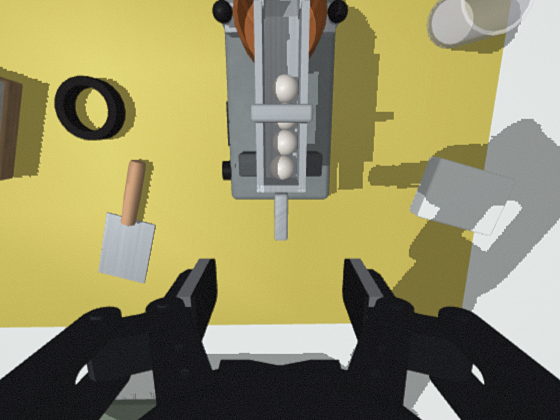

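The tail fin (281,215) is lined up between the fingers. Descending.

Run:
```python
from h import *
v,u=np.mgrid[:420,:560]
c=dict(np.load('pics/w20.npz')); p=pts(c)
q=p[(u>265)&(u<297)&(v>193)&(v<245)&(abs(p[...,2]-185)<5)]; print(cv2.minAreaRect(q[:,:2].astype(np.float32)),q[:,2].mean())
```

```text
((446.0188903808594, -214.2969512939453), (9.062646865844727, 35.5566291809082), 89.09159088134766) 184.08750161349494
```

>>> {"fn": "send_rows", "kwargs": {
  "deltas": [
    [[0.02, 0.03, 0.3, 0, 0, 0, 0.3], [0.01, 0, 0.4, 0, 0, 0, 0.3], [0, 0, 0.4, 0, 0, 0, 0.3], [0, 0, 0.3, 0, 0, 0, 0.3], [0, 0, 0, 0, 0, 0, 0.3]]
  ]
}}

```text
clock: 30.95
tcp_pos: [442.4, -212.5, 166.5]
orientation: [-3.139, 0.02, 0.005]
ft_force: [0.5, 0.4, 0.1]
finger_gap: 59.7
```

Run:
```python
from h import *
plan([444.5,-214,149],rot(-.75))
```

```text
t 30.95 tcp [ 442.4 -212.5  166.5] world d [  2.1  -1.5 -17.5]
shift total/50 (start axes) [0.04 0.03 0.35]  in end axes [0.04 0.03 0.35]  turn/.12 [-0.02  0.02  0.  ]
yaw -0.73 gap 59.7 F [0.5 0.4 0.1] T [0.01 0.05 0.01] j [-0.62  0.06  1.78  0.    1.3   0.96]
```

>>> {"fn": "send_rows", "kwargs": {
  "deltas": [
    [[0.03, 0.02, 0.17, 0, 0, 0, 0.3], [0, 0, 0.17, 0, 0, 0, 0.3], [0, 0, 0, 0, 0, 0, 0.3], [0, 0, 0, 0, 0, 0, 0.3], [0, 0, 0, 0, 0, 0, 0.3]]
  ],
  "grip_force": 110
}}

```text
clock: 31.45
tcp_pos: [445.9, -215.0, 152.4]
orientation: [3.14, -0.02, 0.003]
ft_force: [-0.4, -0.1, 0.8]
finger_gap: 60.0
```

Run:
```python
from h import *
plan([444.9,-214.2,149],rot(-.75)); c=shot('wrist','w21')
```

```text
t 31.45 tcp [ 445.9 -215.   152.4] world d [-1.   0.8 -3.4]
shift total/50 (start axes) [-0.02 -0.02  0.07]  in end axes [-0.02 -0.02  0.07]  turn/.12 [ 0.01 -0.02  0.  ]
yaw -0.74 gap 60.0 F [-0.4 -0.1  0.8] T [-0.06 -0.    0.01] j [-0.62  0.08  1.79  0.    1.26  0.96]
```

View pics/w21.png

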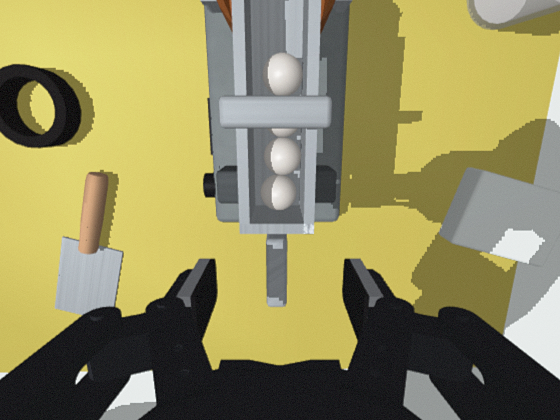

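Tail at column 277, fingers' middle about 280: half a mm off. Lowering and closing.

>>> {"fn": "send_rows", "kwargs": {
  "deltas": [
    [[-0.01, -0.015, 0.06, 0, 0, 0, 0.3], [0, 0, 0, 0, 0, 0, 0.3], [0, 0, 0, 0, 0, 0, 0.6], [0, 0, 0, 0, 0, 0, 0.8], [0, 0, 0, 0, 0, 0, 1]]
  ]
}}

```text
clock: 32.0
tcp_pos: [445.1, -214.0, 148.9]
orientation: [3.141, -0.02, 0.002]
ft_force: [-0.3, 0.6, -0.3]
finger_gap: 16.7
```

>>> {"fn": "send_rows", "kwargs": {
  "deltas": [
    [[0, 0, 0, 0, 0, 0, 1], [0, 0, 0, 0, 0, 0, 1], [0, 0, 0, 0, 0, 0, 1], [0, 0, 0, 0, 0, 0, 1], [0, 0, 0, 0, 0, 0, 1]]
  ]
}}

```text
clock: 32.5
tcp_pos: [445.1, -213.8, 149.2]
orientation: [3.141, -0.02, 0.002]
ft_force: [-1.8, 2.0, 6.1]
finger_gap: 5.8
```

Run:
```python
from h import *
plan([444.9,-214.2,149],rot(-.75))
o=ctrl.get_obs(); Rt=R.from_rotvec(o['orientation']); P=np.array(o['tcp_pos'])
# pivot: chute underside at inner near rim edge
ax=np.array([np.sin(np.radians(.75)),np.cos(np.radians(.75)),0])
for pv in ([583,-214.7,135],):
  rel=P-pv
  for d in (.04,.05,.06):
    D=R.from_rotvec(ax*d); print(pv,d,np.round(Rt.inv().apply(D.apply(rel)-rel)/50,3),np.round((Rt.inv()*D*Rt).as_rotvec()/.12,3))
```

```text
t 32.5 tcp [ 445.1 -213.8  149.2] world d [-0.2 -0.4 -0.2]
shift total/50 (start axes) [-0.    0.01  0.  ]  in end axes [-0.    0.01  0.  ]  turn/.12 [ 0.   -0.01  0.  ]
yaw -0.74 gap 5.8 F [-1.8  2.   6.1] T [0.47 0.29 0.07] j [-0.62  0.09  1.8   0.    1.26  0.96]
[583, -214.7, 135] 0.04 [ 0.014  0.    -0.11 ] [ 0.    -0.333 -0.   ]
[583, -214.7, 135] 0.05 [ 0.018  0.    -0.137] [ 0.    -0.417 -0.   ]
[583, -214.7, 135] 0.06 [ 0.022  0.    -0.165] [ 0.  -0.5 -0. ]
```

>>> {"fn": "send_rows", "kwargs": {
  "deltas": [
    [[0, 0, -0.03, 0, 0, 0, 1], [0.014, 0, -0.11, 0, -0.333, 0, 1], [0.014, 0, -0.11, 0, -0.333, 0, 1], [0.014, 0, -0.11, 0, -0.333, 0, 1], [0, 0, 0, 0, 0, 0, 1]]
  ]
}}

```text
clock: 33.0
tcp_pos: [448.9, -214.4, 166.4]
orientation: [3.135, -0.019, -0.185]
ft_force: [0.8, 0.9, -1.9]
finger_gap: 5.8
```

Run:
```python
from h import *
plan([444.9,-214.2,149],rot(-.75)); c=shot('side','s22'); cv2.imwrite('pics/s22c.png',cv2.resize(c['img'][90:210,220:350,::-1],None,fx=5,fy=5))
```

```text
t 33.0 tcp [ 448.9 -214.4  166.4] world d [ -4.    0.2 -17.4]
shift total/50 (start axes) [-0.04 -0.    0.35]  in end axes [-0.08 -0.    0.35]  turn/.12 [0.01 0.98 0.01]
yaw -0.71 gap 5.8 F [ 0.8  0.9 -1.9] T [-0.09 -0.17 -0.06] j [-0.58  0.16  1.68 -0.06  1.4   1.02]
```

View pics/s22c.png

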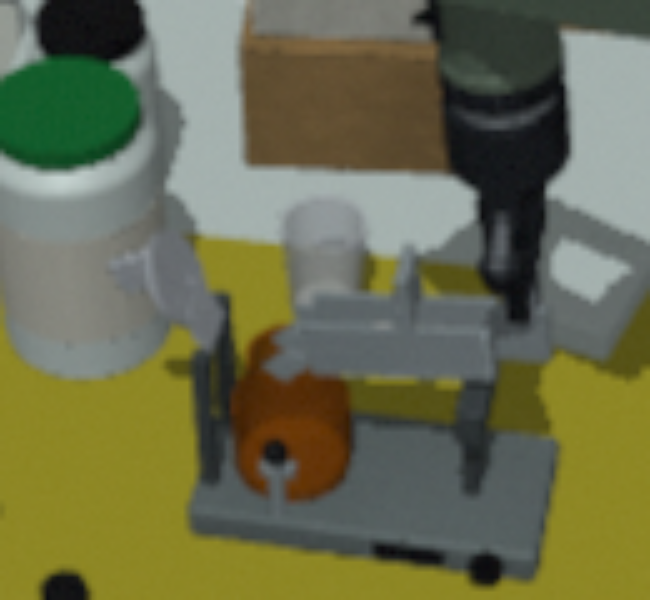

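Tipping follows the hand at about 7°, spout still in the mouth, forces small. Continuing.

>>> {"fn": "send_rows", "kwargs": {
  "deltas": [
    [[0.014, 0, -0.11, 0, -0.333, 0, 1], [0.014, 0, -0.11, 0, -0.333, 0, 1], [0.014, 0, -0.11, 0, -0.333, 0, 1], [0.014, 0, -0.11, 0, -0.333, 0, 1], [0.014, 0, -0.11, 0, -0.333, 0, 1]]
  ]
}}

```text
clock: 33.55
tcp_pos: [455.7, -214.1, 192.7]
orientation: [-3.099, 0.021, 0.502]
ft_force: [-1.5, 0.8, 0.4]
finger_gap: 5.8
```

>>> {"fn": "send_rows", "kwargs": {
  "deltas": [
    [[0, 0, 0, 0, 0, 0, 1], [0, 0, 0, 0, 0, 0, 1], [0, 0, 0, 0, 0, 0, 1], [0, 0, 0, 0, 0, 0, 1], [0, 0, 0, 0, 0, 0, 1]]
  ]
}}

```text
clock: 34.05
tcp_pos: [456.3, -214.1, 192.8]
orientation: [-3.1, 0.021, 0.497]
ft_force: [0.9, 0.4, -1.5]
finger_gap: 5.7
```

Run:
```python
from h import *
plan([444.9,-214.2,149],rot(-.75)); c=shot('side','s23'); cv2.imwrite('pics/s23c.png',cv2.resize(c['img'][90:210,220:350,::-1],None,fx=5,fy=5)); shot('wrist','w23')
```

```text
t 34.05 tcp [ 456.3 -214.1  192.8] world d [-11.4  -0.1 -43.8]
shift total/50 (start axes) [0.06 0.   0.9 ]  in end axes [-0.23  0.01  0.88]  turn/.12 [ 0.01  2.65 -0.  ]
yaw -0.77 gap 5.7 F [ 0.9  0.4 -1.5] T [ 0.03 -0.32  0.03] j [-0.51  0.29  1.5  -0.15  1.64  1.09]
```

View pics/s23c.png

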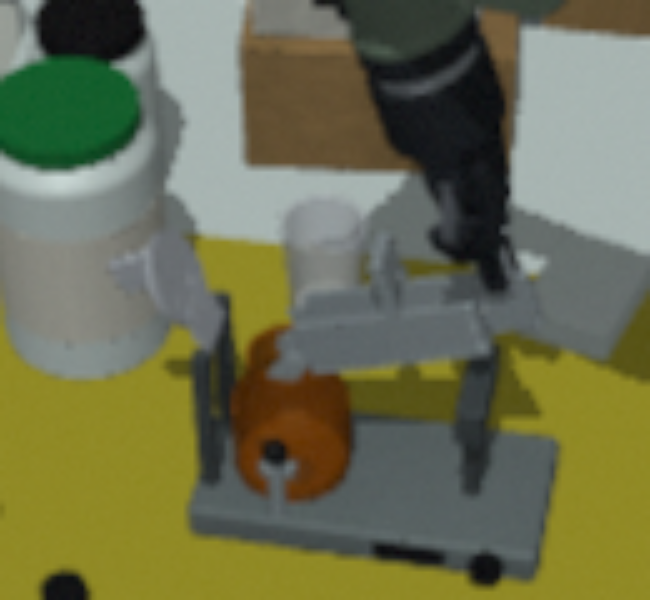

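View pics/w23.png

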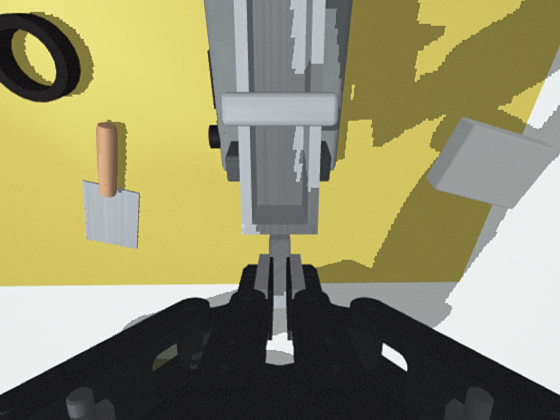

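At about 18° the trough in view is empty; tipping on to about 26° to be sure none lies in the spout.

>>> {"fn": "send_rows", "kwargs": {
  "deltas": [
    [[0.014, 0, -0.11, 0, -0.333, 0, 1], [0.014, 0, -0.11, 0, -0.333, 0, 1], [0.014, 0, -0.11, 0, -0.333, 0, 1], [0.007, 0, -0.055, 0, -0.167, 0, 1], [0, 0, 0, 0, 0, 0, 1]]
  ]
}}

```text
clock: 34.65
tcp_pos: [466.3, -214.2, 209.9]
orientation: [-3.057, 0.019, 0.713]
ft_force: [0.2, 0.4, -1.3]
finger_gap: 5.9
```

>>> {"fn": "send_rows", "kwargs": {
  "deltas": [
    [[0, 0, 0, 0, 0, 0, 1], [0, 0, 0, 0, 0, 0, 1], [0, 0, 0, 0, 0, 0, 1], [0, 0, 0, 0, 0, 0, 1], [0, 0, 0, 0, 0, 0, 1]]
  ]
}}

```text
clock: 35.15
tcp_pos: [465.8, -214.2, 210.0]
orientation: [-3.057, 0.02, 0.713]
ft_force: [0.2, -0.1, -0.2]
finger_gap: 6.2
```

Run:
```python
from h import *
plan([445.1,-213.8,149.2],rot(-.75)); c=shot('side','s24'); cv2.imwrite('pics/s24c.png',cv2.resize(c['img'][90:210,220:350,::-1],None,fx=5,fy=5)); c=shot('top','t24');  cv2.imwrite('pics/t24c.png',cv2.resize(c['img'][140:260,325:425,::-1],None,fx=5,fy=5))
```

```text
t 35.15 tcp [ 465.8 -214.2  210. ] world d [-20.7   0.4 -60.8]
shift total/50 (start axes) [ 0.17 -0.    1.27]  in end axes [-0.41 -0.    1.22]  turn/.12 [ 0.01  3.82 -0.  ]
yaw -0.77 gap 6.2 F [ 0.2 -0.1 -0.2] T [ 0.01 -0.46  0.02] j [-0.47  0.39  1.36 -0.2   1.8   1.11]
```

View pics/s24c.png

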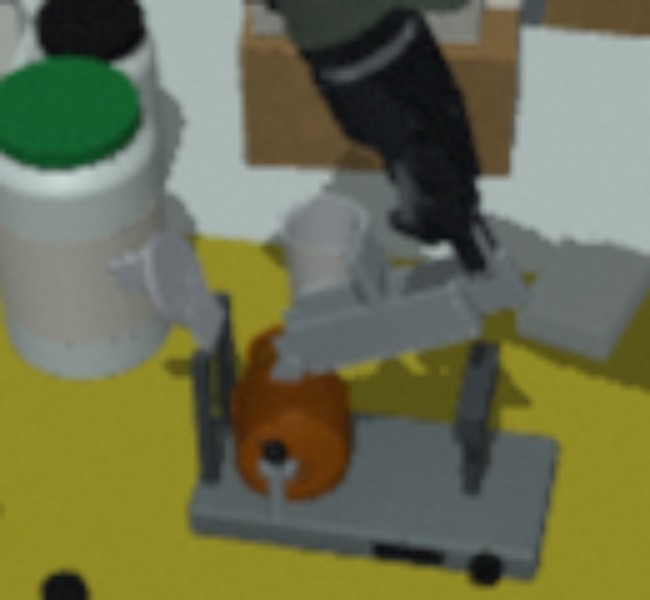

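View pics/t24c.png

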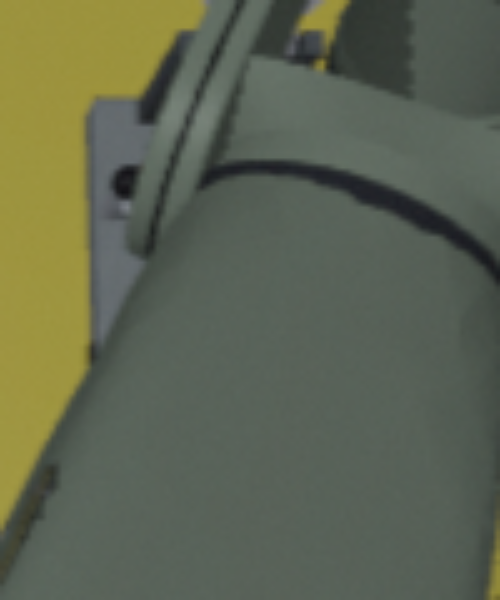

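26° reached, spout still in the mouth, no ball outside. Lowering along the same arc.

Run:
```python
from h import *
o=ctrl.get_obs(); Rt=R.from_rotvec(o['orientation']); P=np.array(o['tcp_pos'])
ax=np.array([np.sin(np.radians(.75)),np.cos(np.radians(.75)),0]); pv=np.array([583,-214.7,135+1.0])
rel=P-pv; D=R.from_rotvec(-ax*.04); print(np.round(Rt.inv().apply(D.apply(rel)-rel)/50,3),np.round((Rt.inv()*D*Rt).as_rotvec()/.12,3))
D=R.from_rotvec(-ax*.458); print('end',pv+D.apply(rel))
```

```text
[-0.009 -0.     0.11 ] [0.    0.333 0.   ]
end [ 445.16573942 -213.93181603  150.58435644]
```

>>> {"fn": "send_rows", "kwargs": {
  "deltas": [
    [[-0.009, 0, 0.11, 0, 0.333, 0, 1], [-0.009, 0, 0.11, 0, 0.333, 0, 1], [-0.009, 0, 0.11, 0, 0.333, 0, 1], [-0.009, 0, 0.11, 0, 0.333, 0, 1], [-0.009, 0, 0.11, 0, 0.333, 0, 1]]
  ]
}}

```text
clock: 35.75
tcp_pos: [453.3, -214.0, 185.1]
orientation: [-3.115, 0.02, 0.403]
ft_force: [0.6, 0.3, -2.0]
finger_gap: 5.6
```

>>> {"fn": "send_rows", "kwargs": {
  "deltas": [
    [[-0.009, 0, 0.11, 0, 0.333, 0, 1], [-0.009, 0, 0.11, 0, 0.333, 0, 1], [-0.009, 0, 0.11, 0, 0.333, 0, 1], [-0.009, 0, 0.11, 0, 0.333, 0, 1], [0, 0, 0, 0, 0, 0, 1]]
  ]
}}

```text
clock: 36.25
tcp_pos: [445.5, -213.4, 163.4]
orientation: [-3.136, 0.022, 0.159]
ft_force: [-0.9, 0.9, -0.9]
finger_gap: 6.2
```

Run:
```python
from h import *
plan([445.1,-213.8,149.2],rot(-.75,0,-.75)); rows([([445.1,-213.8,150.7],rot(-.75))],[4],1)
```

```text
t 36.25 tcp [ 445.5 -213.4  163.4] world d [ -0.4  -0.4 -14.2]
shift total/50 (start axes) [0.02 0.01 0.28]  in end axes [-0.01  0.01  0.28]  turn/.12 [-0.    0.84 -0.01]
yaw -0.79 gap 6.2 F [-0.9  0.9 -0.9] T [0.1  0.02 0.04] j [-0.58  0.14  1.71 -0.06  1.38  1.01]
[0.0, 0.0, 0.06, 0.0, 0.21, 0.0, 1]
[0.01, 0.0, 0.07, 0.0, 0.21, 0.0, 1]
[0.0, 0.01, 0.06, 0.0, 0.21, 0.0, 1]
[0.0, 0.0, 0.06, 0.0, 0.21, -0.01, 1]
```

>>> {"fn": "send_rows", "kwargs": {
  "deltas": [
    [[0, 0, 0.065, 0, 0.21, 0, 1], [0, 0, 0.065, 0, 0.21, 0, 1], [0, 0, 0.065, 0, 0.21, 0, 1], [0, 0, 0.055, 0, 0.21, 0, 1], [0, 0, 0, 0, 0, 0, 1]]
  ]
}}

```text
clock: 36.75
tcp_pos: [445.6, -213.5, 150.9]
orientation: [-3.141, 0.021, -0.002]
ft_force: [0.1, 0.2, -0.7]
finger_gap: 6.1
```

Run:
```python
from h import *
plan([445.1,-213.8,149.2],rot(-.75,0,-.75)); c=shot('side','s25'); cv2.imwrite('pics/s25c.png',cv2.resize(c['img'][90:210,220:350,::-1],None,fx=5,fy=5))
```

```text
t 36.75 tcp [ 445.6 -213.5  150.9] world d [-0.5 -0.3 -1.7]
shift total/50 (start axes) [-0.01  0.01  0.03]  in end axes [-0.01  0.01  0.03]  turn/.12 [-0.   -0.01 -0.  ]
yaw -0.78 gap 6.1 F [ 0.1  0.2 -0.7] T [ 0.01  0.13 -0.01] j [-0.62  0.08  1.79  0.    1.26  0.96]
```

View pics/s25c.png

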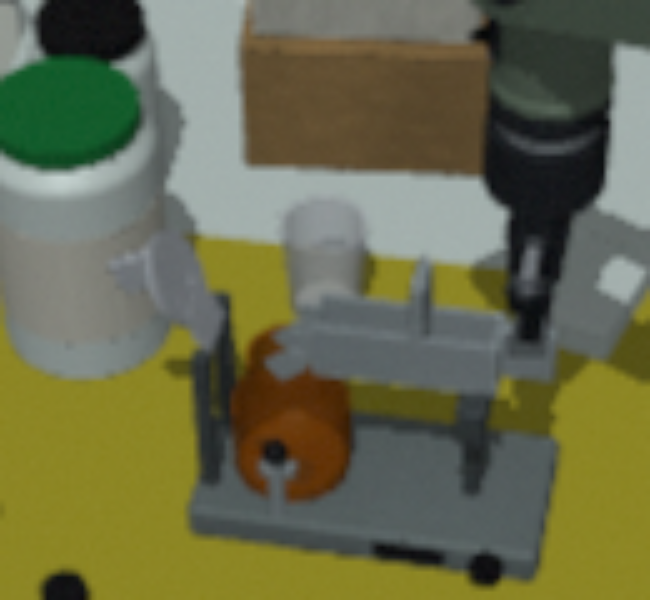

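>>> {"fn": "send_rows", "kwargs": {
  "deltas": [
    [[0, 0, 0.01, 0, 0, 0, 1], [0, 0, 0.01, 0, 0, 0, 1], [0, 0, 0.01, 0, 0, 0, 1], [0, 0, 0, 0, 0, 0, 1], [0, 0, 0, 0, 0, 0, 1]]
  ]
}}

```text
clock: 37.3
tcp_pos: [447.0, -214.1, 150.2]
orientation: [3.141, -0.02, 0.004]
ft_force: [-0.1, 0.3, -1.8]
finger_gap: 5.5
```

Run:
```python
from h import *
plan([445.1,-213.8,149.2],rot(-.75,0,-.75))
```

```text
t 37.3 tcp [ 447.  -214.1  150.2] world d [-1.9  0.3 -1. ]
shift total/50 (start axes) [-0.04 -0.01  0.02]  in end axes [-0.04 -0.01  0.02]  turn/.12 [ 0.01 -0.02  0.  ]
yaw -0.74 gap 5.5 F [-0.1  0.3 -1.8] T [-0.04  0.06  0.02] j [-0.62  0.09  1.79  0.    1.26  0.96]
```

>>> {"fn": "send_rows", "kwargs": {
  "deltas": [
    [[-0.04, 0, 0, 0, 0, 0, 1], [0, 0, 0.01, 0, 0, 0, 1], [0, 0, 0.015, 0, 0, 0, 1], [0, 0, 0, 0, 0, 0, 1], [0, 0, 0, 0, 0, 0, 1]]
  ]
}}

```text
clock: 37.8
tcp_pos: [444.7, -214.0, 149.2]
orientation: [3.141, -0.02, 0.003]
ft_force: [-0.4, 0.2, 1.2]
finger_gap: 5.5
```

Run:
```python
from h import *
plan([445.1,-213.8,149.2],rot(-.75,0,-.75))
```

```text
t 37.8 tcp [ 444.7 -214.   149.2] world d [ 0.4  0.2 -0. ]
shift total/50 (start axes) [ 0.01 -0.    0.  ]  in end axes [ 0.01 -0.    0.  ]  turn/.12 [ 0.01 -0.02  0.  ]
yaw -0.74 gap 5.5 F [-0.4  0.2  1.2] T [ 0.06  0.27 -0.07] j [-0.62  0.08  1.8   0.    1.26  0.96]
```

Contact on both supports. Releasing and withdrawing upward.

>>> {"fn": "send_rows", "kwargs": {
  "deltas": [
    [[0, 0, 0, 0, 0, 0, 0.9], [0, 0, 0, 0, 0, 0, 0.75], [0, 0, 0, 0, 0, 0, 0.5], [0, 0, 0, 0, 0, 0, 0.3], [0, 0, 0, 0, 0, 0, 0.3]]
  ]
}}

```text
clock: 38.3
tcp_pos: [444.9, -214.0, 148.9]
orientation: [3.141, -0.02, 0.004]
ft_force: [-0.3, -0.8, 0.5]
finger_gap: 60.0
```

>>> {"fn": "send_rows", "kwargs": {
  "deltas": [
    [[0, 0, -0.2, 0, 0, 0, 0.3], [0, 0, -0.4, 0, 0, 0, 0.3], [0, 0, -0.6, 0, 0, 0, 0.3], [-0.3, 0, -0.6, 0, 0, 0, 0.3], [-0.3, 0, -0.6, 0, 0, 0, 0.3]]
  ]
}}

```text
clock: 38.8
tcp_pos: [414.3, -213.5, 270.8]
orientation: [3.14, -0.02, 0.004]
ft_force: [0.6, 0.7, -0.8]
finger_gap: 59.7
```

>>> {"fn": "send_rows", "kwargs": {
  "deltas": [
    [[0, -0.5, -0.3, 0, 0, 0, 0.3], [0, -0.6, 0, 0, 0, 0, 0.3], [0, -0.7, 0, 0, 0, 0, 0.3], [0, -0.7, 0, 0, 0, 0, 0.3], [0, -0.5, 0, 0, 0, 0, 0.3]]
  ]
}}

```text
clock: 39.3
tcp_pos: [416.4, -61.8, 284.8]
orientation: [3.141, -0.019, 0.006]
ft_force: [-0.1, -0.2, 0.2]
finger_gap: 59.9
```

Run:
```python
from h import *
plan([445.1,-213.8,149.2],rot(-.75,0,-.75)); c=shot('side','s26'); cv2.imwrite('pics/s26c.png',cv2.resize(c['img'][90:210,220:350,::-1],None,fx=5,fy=5)); c=shot('top','t26');  cv2.imwrite('pics/t26f.png',c['img'][:,:,::-1]); cv2.imwrite('pics/t26c.png',cv2.resize(c['img'][130:250,325:425,::-1],None,fx=5,fy=5,interpolation=cv2.INTER_CUBIC)); shot('wrist','w26')
```

```text
t 39.3 tcp [416.4 -61.8 284.8] world d [  28.7 -152.  -135.6]
shift total/50 (start axes) [0.6  3.03 2.72]  in end axes [0.61 3.03 2.71]  turn/.12 [ 0.01 -0.03  0.01]
yaw -0.7 gap 59.9 F [-0.1 -0.2  0.2] T [-0.07 -0.07  0.05] j [-0.35 -0.19  1.78  0.    1.56  1.23]
```

View pics/s26c.png

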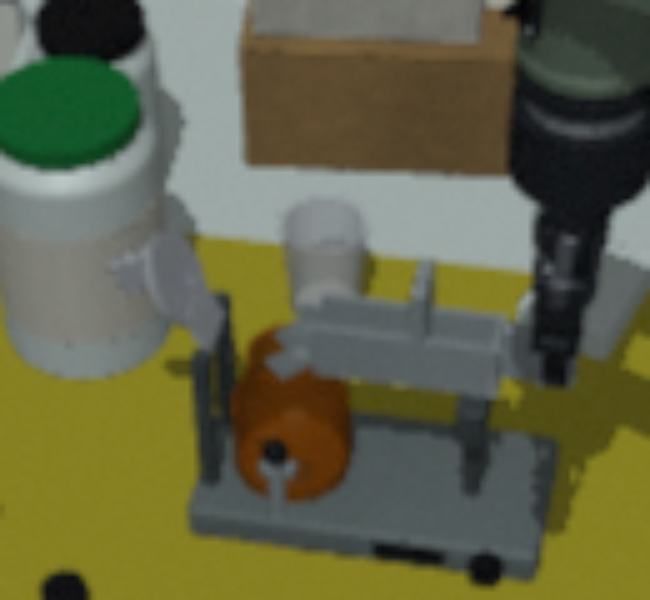

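View pics/t26c.png

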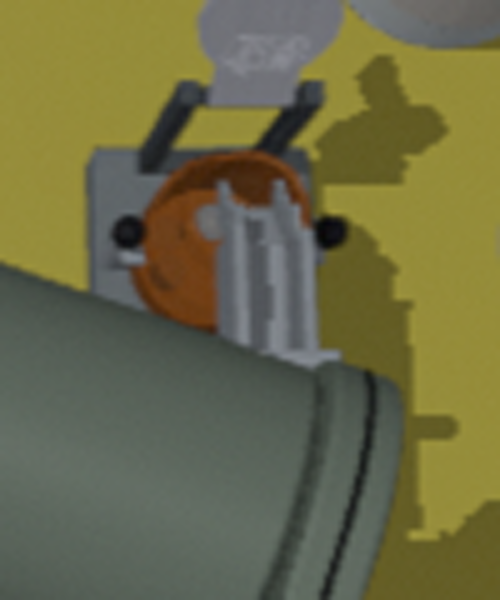

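View pics/w26.png

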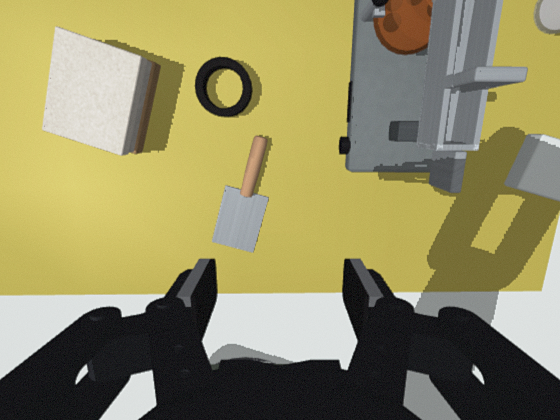

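View pics/t26f.png

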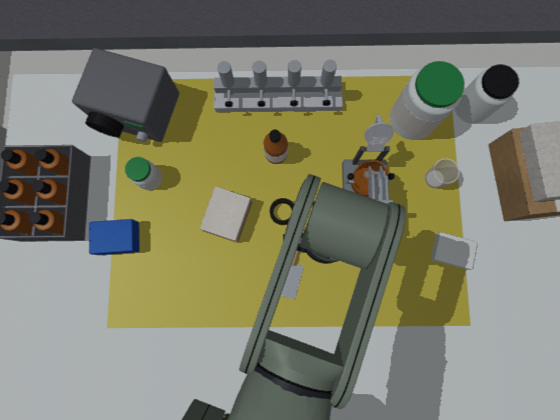

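The chute rests level, cover open, one ball visible in the jar at (207,220) in the crop. I'll move the arm clear to see the whole chute and mouth.

>>> {"fn": "send_rows", "kwargs": {
  "deltas": [
    [[0, -0.5, 0, 0, 0, 0, 0.3], [0, -0.8, 0, 0, 0, 0, 0.3], [0, -0.8, 0, 0, 0, 0, 0.3], [0, -0.8, 0, 0, 0, 0, 0.3], [0, -0.5, 0, 0, 0, 0, 0.3]]
  ]
}}

```text
clock: 39.95
tcp_pos: [419.0, 107.6, 284.1]
orientation: [3.141, -0.02, 0.005]
ft_force: [0.9, -0.6, -0.6]
finger_gap: 59.1
```

>>> {"fn": "send_rows", "kwargs": {
  "deltas": [
    [[0, 0, 0, 0, 0, 0, 0.3], [0, 0, 0, 0, 0, 0, 0.3], [0, 0, 0, 0, 0, 0, 0.3], [0, 0, 0, 0, 0, 0, 0.3], [0, 0, 0, 0, 0, 0, 0.3]]
  ]
}}

```text
clock: 40.45
tcp_pos: [418.8, 105.5, 283.6]
orientation: [3.141, -0.023, 0.004]
ft_force: [-0.2, 0.4, 0.4]
finger_gap: 59.6
```

Run:
```python
from h import *
st()
c=shot('top','t27'); cv2.imwrite('pics/t27c.png',cv2.resize(c['img'][130:260,325:425,::-1],None,fx=4.5,fy=4.5,interpolation=cv2.INTER_CUBIC)); s=shot('side','s27')
p=pts(c); v,u=np.mgrid[:420,:560]; z=p[...,2]
C=(u>340)&(u<400)&(v>155)&(v<260)
for n,zz,w in(('wall',177,4),('bridge',219,4),('tail',185,2)):
    q=p[C&(abs(z-zz)<w)]; print(n,[np.round(x,1) for x in cv2.minAreaRect(q[:,:2].astype(np.float32))],q[:,2].mean().round(1)) if len(q)>4 else 0
im=s['img']; cv2.imwrite('pics/s27c.png',cv2.resize(im[90:210,220:350,::-1],None,fx=5,fy=5))
ps=pts(s); print('boxes/loose ok')
```

```text
{'clock': 40.45, 'joint_positions': [0.047, -0.166, 1.756, -0.001, 1.55, 1.632], 'joint_velocities': [0.007, -0.001, 0.001, 0.003, -0.0, 0.002], 'effort': [0.016, -23.252, -30.606, -0.005, -0.009, -0.003], 'tcp_pos': [418.797, 105.5, 283.633], 'orientation': [3.141, -0.023, 0.004], 'ft_force': [-0.193, 0.406, 0.392], 'wrist_torque': [0.038, 0.041, -0.032], 'finger_gap': 59.595}
wall [array([ 506.7, -215.9]), array([ 37.2, 157.6]), np.float64(89.3)] 176.8
bridge [array([ 516.4, -216.1]), array([ 9. , 35.3]), np.float64(0.1)] 218.6
tail [array([ 444.1, -214.4]), array([ 9.4, 33.9]), np.float64(89.8)] 184.9
boxes/loose ok
```

View pics/t27c.png

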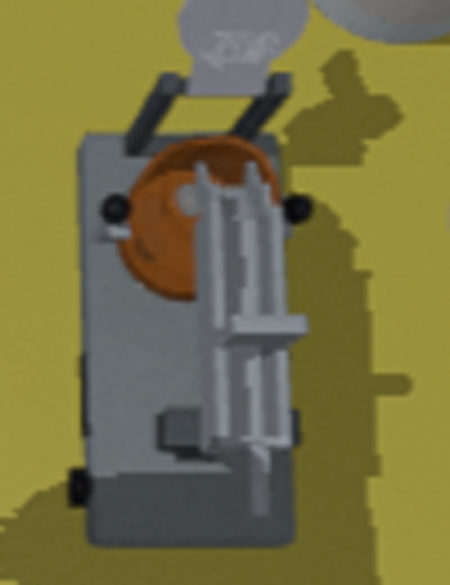

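View pics/s27.png

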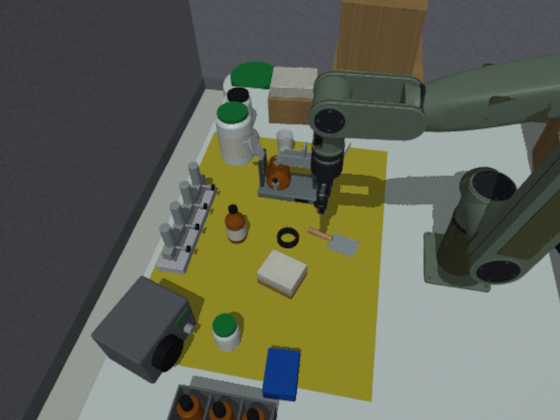

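The trough is empty, the chute level (wall tops 177 mm), the cover open, and the other objects are where they were. Handing in.

```bash
python3 -c "
from rig import ctrl
print(ctrl.job_done())"
```

```text
the job is handed in; nothing more can be done
None
```

I flipped the cover fully open and set the chute on the jar's rim and rest bar. I then tipped it by its tail until the trough was empty, set it down level again and let go. I handed the job in at 40.5 s with the arm clear of everything.

**Problems on the way**
- **Cover:** the first grip on the fin slipped at about 0.83 rad and the cover fell shut. I gripped it again with the hand tilted and swung it past balance, and it fell to its stop and stayed.
- **Joint 6:** during that regrasp it reached its -2.82 limit. I turned the hand half round straight away to free it. No fault was reported.

**Last checks**
- **Chute:** the wall tops measure about 177 mm, so it sits level. The tail and bridge are where they were at the first placing, within about 2.5 mm in x. That is about the difference between the top and wrist cameras.
- **Spout:** at the first placing its tip was about 4 mm past the mouth's centre. I did not measure the tip again after the final lowering.
- **Balls:** I tipped to 26°, above the 25° needed. None is left in the trough and none is visible on the table. Only one can be seen in the jar through the mouth, so I infer the other three are in it too.
- **Other objects:** none appears moved, judging by eye against the first pictures.
- **Force:** the sensor never read above about 10 N at the end of a move. I did not see readings within moves.

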